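# Turn the whetstone to its fine face and clamp it in its holder

## Task

The coarse grinding is done: turn the whetstone over so that its fine face (the thin layer, now underneath) is up, and lay it flat in the stone holder with one end in the pocket of the fixed stop; it chips easily, so do not drop it or let it topple. Then slide the holder's jaw up against its other end so that the stone sits tight between stop and jaw. Leave the other things on the counter where they are.

Things in the scene. Friction and masses are not known exactly. Their poses are not given: they have to be found in the camera images.
- whetstone: loose grey bar, 0.2-0.36 kg: 52 mm wide (x), 150 mm long (y), 30 mm thick (z); a thick coarse layer (21 mm, darker) on a thin fine layer (9 mm, paler). Origin: centre of the fine face; z points from the fine to the coarse face. Starts flat on the counter, coarse face up (z up). It stands safely on its 52 x 30 mm ends.
- stone_holder: low black holder fixed to the counter, 84 mm wide (x), 290 mm long (y). Origin under its middle, z up. Rubber bed 14 mm up. Fixed steel stop at the -y end: face at y = -110 mm, 16 mm above the bed; two 8 mm thick cheeks as high reach 23 mm from it towards +y, a pocket 56 mm wide for the stone's end. Sides open but for rods 2 mm above the bed at x = +-36 mm, y = +24 to +143 mm.
- holder_seat (a point): point on the bed (y = -35 mm, 14 mm up in the holder's frame) under the middle of the stone when it sits against the fixed stop; axes as the holder's: y along its length, fixed stop at the -y end, jaw at the +y end
- sliding_jaw (a joint): travel of the holder's jaw towards the fixed stop, m: 0 = fully open (face at y = +110 mm of the holder), 0.070 = against a 150 mm stone that touches the stop, 0.076 = end. Steel block 84 mm wide, 20 mm along its travel, 16 mm above the bed; thumb rest on its rear 30 mm wide, top 25.5 mm above the bed. Slides stiffly (3 N), stays where left. Starts at 0 to 0.02.
- jaw_back (a point): middle of the jaw's rear face (away from the stone), 24 mm above the counter; axes as the holder's. Pushing here towards the holder's -y closes the jaw.
- peeler_1: bystander: vegetable peeler lying flat, 170 x 25 x 18 mm
- kitchen_timer: bystander: white kitchen timer, 53 x 70 x 50 mm; origin under its middle
- stone_cup: bystander: brown-grey cup, 68 mm across, 62 mm high; origin under its middle
- salt_ramekin: bystander: white ramekin, 70 mm across, 42 mm high; origin under its middle
- bottle_1: bystander: oil bottle, 61 mm across, 267 mm high; origin under its middle
- spice_jar_1: bystander: spice jar, 46 mm across, 106 mm high; origin under its middle
- spice_jar_2: bystander: spice jar, 46 mm across, 106 mm high; origin under its middle
Not all that is in view belongs to the job. Of the things that look like the whetstone, the smaller one is meant.

How it is judged:
By the outcome, as a careful person would: the job done as asked, in the order asked, and still so for the second after the job is handed in, with the robot touching nothing.
It also fails if it takes over 72 s, if anything falls off the work surface, if the arm or the gripper's body presses on something with over 40 N, if the wrist force passes 120 N, or if a joint passes its speed limit or range.

## Robot

A 6-joint arm with a two-finger parallel gripper is mounted at the origin on a cart in front of the work surface, level with it; the furniture and walls round the work are solid. World frame = base frame: x ahead of the robot, y to its left, z up, the work surface at z = 0. Lengths are in m, angles in rad, forces in N, time in s.
With the tool pointing down it reaches from about 0.3 to 0.875 m from the base axis. Payload 6.4 kg.
Tool frame: the origin (TCP) lies at the centre of the arm's flange, where the gripper is bolted on; the fingertips stand 173 mm ahead of it and the grasp point (between the pads) lies 155 mm ahead of it (ctrl.pinch_z is the distance from the TCP to the grasp point, in m); z points along the fingers, y is the direction in which the jaws open and shut (so a half turn about z gives the same grasp; the last joint's range is limited). The gripper opens to 85 mm and grips with 20 to 120 N. Pads are 22 mm wide; open, the fingers measure 114 mm over their backs; the gripper's body (76 mm by 85 mm) begins 54 mm behind the grasp point. The pads swing forward as they close: fully open they stand 13 mm farther back than shut.
Start: joints at [-1.407, 0.181, 1.607, -0, 1.354, -0.206], TCP at [0.208, -0.536, 0.405] pointing down, gripper open.
Joint ranges: [-2.99, 2.99], [-0.89, 2.07], [0.3, 2.58], [-1.14, 4.28], [0, 2.63], [-3.12, 3.12]. Speed limits (rad/s): [2.57, 2.57, 3.01, 3.14, 3.14, 3.14].

## Interface

Orientations are given as a unit quaternion [w, x, y, z].
In Python, from bench import ctrl gives the robot as it stands.
- The arm moves only by the tool drive_tool, never from a script. Its argument "commands" is a list that holds one entry, the list of rows, each a list of 7 numbers: the shift along the tool's x, y, z in units of 50 mm (1.0 is 50 mm), then the turn, a rotation vector about the tool's x, y, z in units of 8 degrees (1.0 is 8 degrees), then the closure in counts, from 0 (fully open) to 255 (shut). A call has 1 to 10 rows; each row shifts and turns the commanded pose from where the row before left it, along the tool's axes as they then stand; what a row does not reach is not made up. A row lasts 1/10 s, in which the tool goes at most 50 mm and 8.59 degrees, less where a joint would pass 70% of its speed; a pose out of reach is approached as far as the arm can. A call is refused whole if a number of a shift passes 1 or a number of a turn 1, either way. A call with a gripper value outside its range is refused whole. The fingers move at their own pace and stop on an object; the grip force is fixed at half the most. Time passes only in rows, so rows that do not move let the fingers close. It gives the time, the measured TCP pose, the force and the opening at its end, in the units of the state.
- ctrl.get_obs(): the state, without advancing time (a new reading comes with each control period).
- ctrl.camera(name): name is "side" or "top"; returns a dict with "pixels" (400x640x3 uint8, red, green, blue), "depth" (400x640 float32, m along the optical axis (not along the pixel's ray), 0 where there is no reading), "intrinsics" (3x3 intrinsics, pixels), "R" (3x3) and "t" (3): a world point X has camera coordinates R X + t. Camera axes: x right, y down, z forward; pixel columns grow to the right and rows downward; lengths in m; the calibration is good to about 2 mm. A picture is of the moment at which its call begins.
- ctrl.hand_in(): hands the job in, once; it reports no verdict.
The state is a dict: "time_s": time; "q": joint angles; "dq": joint speeds; "joint_efforts": joint torques, N m; "eef_pos": TCP position; "eef_rot": TCP orientation; "wrist_force": force on the tool from outside, world axes, zero at the start; "torque": the same for the moment, N m; "opening": opening from 0.0 (shut) to 1.0 (fully open).
Only numpy, scipy, OpenCV 4.12 (cv2) and the standard library are available. Lean on these libraries where they do the work, as an engineer would, in place of code of your own. Each camera call takes 0.05 s, during which the arm holds its last target. There are 200 camera calls.

## Working session

There is one attempt and no reset: what is moved stays moved. The work goes in short steps, Python scripts to look and compute and a tool call to move; the robot and the scene stay as the last step left them, time stands still between calls to the robot, and variables do not carry over. Pictures are saved under pics/ and viewed, about 8 in all and at most 12, crops included, and the job is handed in when it is done.

Besides the shell and the picture viewer there is one more tool, called after "Call:" by a JSON object that holds its "fn" and its "kwargs", one argument or row to a line. drive_tool: Moves the arm, as the interface text tells. Its arguments: {"type":"object","properties":{"commands":{"type":"array","items":{"type":"array","items":{"type":"array","items":{"type":"number"}}}}},"required":["commands"]}

```bash
mkdir -p pics
cat > h.py <<'E'
import numpy as np, cv2
from bench import ctrl
def snap(name,fn):
    c=ctrl.camera(name); np.savez('pics/'+fn+'.npz',**{k:np.array(c[k]) for k in c}); cv2.imwrite('pics/'+fn+'.png',c['pixels'][:,:,::-1]); return c
def world(c,u,v,z=None):
    K,R,t=c['intrinsics'],c['R'],c['t']
    ray=np.linalg.inv(K)@np.array([u,v,1.0])
    if z is None:
        return R.T@(ray*c['depth'][int(round(v)),int(round(u))]-t)
    o=-R.T@t; d=R.T@ray
    return o+d*(z-o[2])/d[2]
def cloud(c):
    K,R,t=c['intrinsics'],c['R'],c['t']; v,u=np.mgrid[0:400,0:640]
    p=np.stack([u,v,np.ones_like(u)],-1)@np.linalg.inv(K).T*c['depth'][...,None]
    return (p-t)@R
E
python3 - <<'E'
from h import *
a=snap('top','t0');b=snap('side','s0')
for c in(a,b): print(c['intrinsics'],-c['R'].T@c['t'],c['R'])
print(ctrl.get_obs())
E
```

```text
[[507.69167971   0.         323.19399138]
 [  0.         507.69167971 207.32457185]
 [  0.           0.           1.        ]] [0.18221791 0.19693103 1.60791268] [[-0.32671934 -0.94511245  0.00411354]
 [-0.91463985  0.31508272 -0.25329197]
 [ 0.23809329 -0.08651779 -0.96738113]]
[[406.40276331   0.         323.49821669]
 [  0.         406.40276331 193.50022835]
 [  0.           0.           1.        ]] [0.39247019 0.90578153 0.80690421] [[-0.97674906 -0.21432238  0.00521475]
 [-0.14445874  0.63999134 -0.75468057]
 [ 0.15840754 -0.73788685 -0.65607168]]
{'time_s': 0.1, 'q': array([-1.40729190e+00,  1.81468652e-01,  1.60787509e+00,  2.43815952e-05,
        1.35377485e+00, -2.06286729e-01]), 'dq': array([-4.91059451e-05, -5.11621139e-04, -5.81570719e-03, -6.02424901e-04,
        1.87242218e-03, -1.16735297e-03]), 'joint_efforts': array([ 7.06129395e-04, -4.45874441e+01, -3.52239203e+01, -3.59929672e-04,
        4.09790329e-03, -7.27637001e-06]), 'eef_pos': array([ 0.20780834, -0.53590726,  0.40388887]), 'eef_rot': array([-7.62537489e-04,  9.82955651e-01,  1.83841252e-01,  2.82195984e-05]), 'wrist_force': array([-0.0014971 ,  0.11383189,  0.40319067]), 'torque': array([-0.02222666,  0.02681682, -0.0407027 ]), 'opening': 1.0017794091952117}
```

View pics/t0.png

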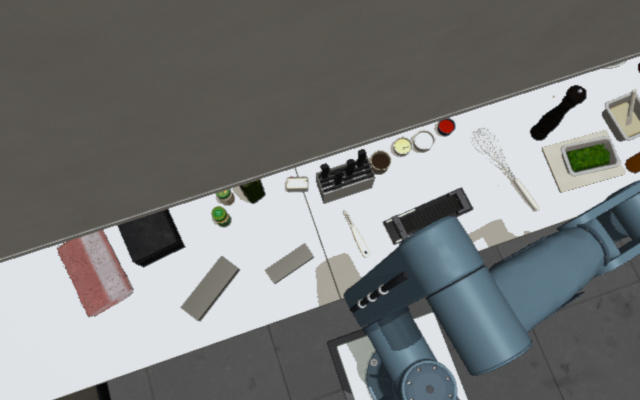

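View pics/s0.png

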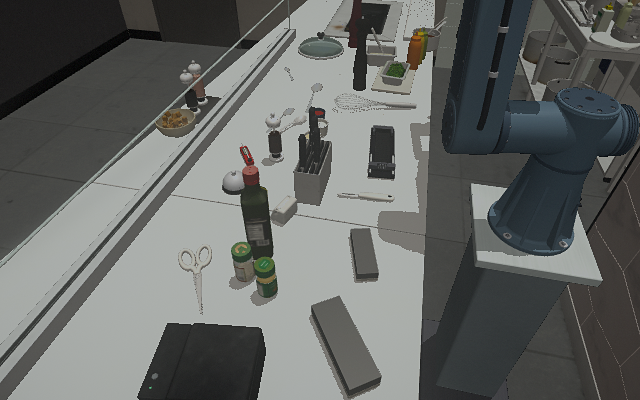

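Candidates for the whetstone: small bar at top (290,263) / side (364,253), and a larger bar at top (210,288) / side (345,343). The smaller one is meant. Holder: top (428,215) / side (382,150).

Run:
```python
from h import *
a=dict(np.load('pics/t0.npz'));b=dict(np.load('pics/s0.npz'))
for n,c,boxes in (('t',a,{'stone':(255,235,325,290),'holder':(375,180,480,250),'big':(175,250,245,325)}),('s',b,{'stone':(340,220,385,285),'holder':(360,115,400,185),'big':(300,290,385,395)})):
    P=cloud(c)
    for k,(u0,v0,u1,v1) in boxes.items():
        p=P[v0:v1,u0:u1].reshape(-1,3)
        zt=(0.018,0.04) if k!='holder' else (0.022,0.045)
        m=(p[:,2]>zt[0])&(p[:,2]<zt[1])&(p[:,0]>.2)
        q=p[m]; r=cv2.minAreaRect((q[:,:2]*1000).astype(np.float32))
        print(n,k,m.sum(),np.median(q[:,2]),r, 'counter z',np.median(p[p[:,2]<0.012][:,2]), 'ang',cv2.boxPoints(r).round().tolist())
A=cv2.resize(a['pixels'][165:305,250:490,::-1],None,fx=3,fy=3,interpolation=cv2.INTER_CUBIC)
B=cv2.resize(b['pixels'][110:300,330:430,::-1],None,fx=3,fy=3,interpolation=cv2.INTER_CUBIC)
B=B[:,:]; 
cv2.imwrite('pics/c0.png',A); 
cv2.imwrite('pics/c1.png',np.hstack([B,np.zeros((570,200,3),np.uint8)]))
```

```text
t stone 809 0.030424727064292358 ((435.98663330078125, 213.4253692626953), (53.791839599609375, 149.56446838378906), 15.786463737487793) counter z -0.00016771840501385082 ang [[390.0, 278.0], [430.0, 134.0], [482.0, 149.0], [442.0, 293.0]]
t holder 387 0.03043610561314066 ((441.315673828125, -255.06680297851562), (82.1353759765625, 271.759765625), 6.2292256355285645) counter z 0.0008445224002019088 ang [[386.0, -124.0], [415.0, -395.0], [497.0, -386.0], [467.0, -116.0]]
t big 839 0.03736274925330164 ((495.57049560546875, 506.48199462890625), (202.52049255371094, 197.72186279296875), 34.977378845214844) counter z -0.00018997693845717917 ang [[356.0, 529.0], [469.0, 367.0], [635.0, 484.0], [522.0, 646.0]]
s stone 1011 0.02910953292120882 ((435.7027893066406, 218.5110321044922), (52.283302307128906, 153.83155822753906), 15.77528190612793) counter z -0.0012237918537151224 ang [[390.0, 285.0], [431.0, 137.0], [482.0, 152.0], [440.0, 300.0]]
s holder 252 0.02847441958568238 ((443.7344055175781, -262.4639892578125), (79.94161224365234, 251.81060791015625), 6.67136287689209) counter z -0.0006340266012019515 ang [[389.0, -142.0], [419.0, -392.0], [498.0, -383.0], [469.0, -133.0]]
s big 2723 0.03834370846343978 ((441.1916198730469, 473.0313415527344), (69.85749053955078, 198.77239990234375), 34.87730026245117) counter z -0.001149265620032527 ang [[356.0, 535.0], [469.0, 372.0], [527.0, 411.0], [413.0, 575.0]]
```

View pics/c0.png

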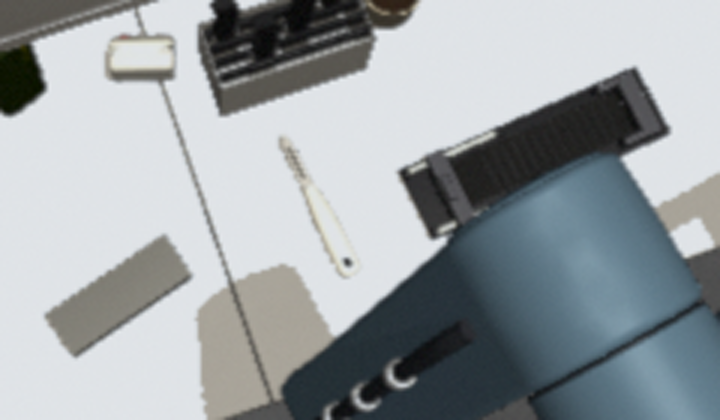

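View pics/c1.png

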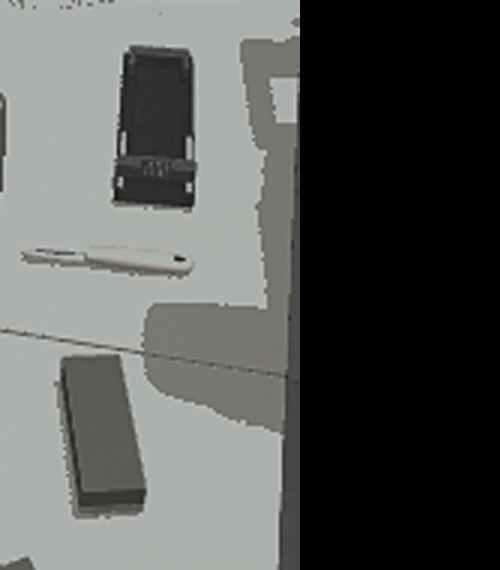

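The top picture shows the small bar at (290,263), with the jaw at the holder's near-left end (crop 450,190) and the stop at its far right (crop 640,100). The other crop shows the bar coarse (dark) side up. I'll start moving towards it. The joint readings along the way will give me the arm's kinematics, which I need to plan the flip.

Call:
{"fn": "drive_tool", "kwargs": {
  "commands": [
    [[0.61, -0.78, 0, 0, 0, 0, 0], [0.61, -0.78, 0, 0, 0, 0, 0], [0.61, -0.78, 0, 0, 0, 0, 0], [0.61, -0.78, 0, 0, 0, 0, 0], [0.61, -0.78, 0, 0, 0, 0, 0], [0.61, -0.78, 0, 0, 0, 0, 0], [0.61, -0.78, 0, 0, 0, 0, 0], [0.61, -0.78, 0, 0, 0, 0, 0], [0, 0, 0, 0, 0, 0, 0], [0, 0, 0, 0, 0, 0, 0]]
  ]
}}

```text
time_s: 1.1
eef_pos: [0.3228, -0.1559, 0.4046]
eef_rot: [0.0, 0.983, 0.186, 0.0]
wrist_force: [0.2, -0.0, -0.5]
opening: 0.999
```

```bash
cat >> h.py <<'E'
import json,os
def log():
    o=ctrl.get_obs(); r={k:np.array(o[k]).tolist() for k in('q','eef_pos','eef_rot')}
    open('log.jsonl','a').write(json.dumps(r)+'\n'); print(o['time_s'],np.round(o['q'],3),np.round(o['eef_pos'],4),np.round(o['eef_rot'],4),np.round(o['wrist_force'],1),round(float(o['opening']),3)); return o
E
python3 -c "
from h import *
log(); c=snap('top','t1')"
```

```text
1.1 [-0.784 -0.357  2.103 -0.     1.395  0.413] [ 0.3228 -0.1559  0.4046] [3.000e-04 9.826e-01 1.858e-01 0.000e+00] [ 0.2 -0.  -0.5] 0.999
```

Call:
{"fn": "drive_tool", "kwargs": {
  "commands": [
    [[0.5, -0.6, 0, -1, 0, 0, 0], [0.5, -0.6, 0, -1, 0, 0, 0], [0.5, -0.6, 0, -1, 0, 0, 0], [0, 0, 0, 0, 1, 0, 0], [0, 0, 0, 0, 1, 0, 0], [0, 0, 0, 0, 1, 0, 0], [0, 0, 0, 0, 0, 0, 0], [0, 0, 0, 0, 0, 0, 0]]
  ]
}}

```text
time_s: 1.95
eef_pos: [0.3596, -0.0509, 0.3925]
eef_rot: [0.16, 0.934, 0.215, 0.234]
wrist_force: [-0.5, 0.1, -0.7]
opening: 0.998
```

```bash
python3 -c "
from h import *
log(); c=snap('top','t2')"
```

```text
1.95 [-0.5   -0.556  2.296  0.092  0.832  0.576] [ 0.3596 -0.0509  0.3925] [0.1605 0.9344 0.2154 0.234 ] [-0.5  0.1 -0.7] 0.998
```

```bash
cat > kin.py <<'E'
import numpy as np, json
from scipy.optimize import least_squares
from scipy.spatial.transform import Rotation as Ro
def E(ax,a): return Ro.from_euler(ax,a).as_matrix()
def fk(q,p,s=(1,1,1)):
    h,a,y0,L1,e,L2,L3=p
    R1=E('z',q[0]); R2=R1@E('y',q[1]); R3=R2@E('y',q[2]); R4=R3@E('z',s[0]*q[3]); R5=R4@E('y',q[4]); R6=R5@E('z',s[1]*q[5])
    x=np.array([0,0,h])+R1@[a,y0,0]+R2@[0,0,L1]+R3@[e,0,L2]+R5@[0,0,L3]
    return x,R6
def data():
    D=[json.loads(l) for l in open('log.jsonl')]
    return [([-1.40729,.18147,1.60788,0,1.35377,-.20629],[.20781,-.53591,.40389],[-.00076,.98296,.18384,0])]+[(d['q'],d['eef_pos'],d['eef_rot']) for d in D]
if __name__=='__main__':
    D=data()
    for s in [(1,1,1),(1,-1,1),(-1,1,1),(-1,-1,1)]:
        C=[]
        for q,x,o in D:
            R=Ro.from_quat([o[1],o[2],o[3],o[0]]).as_matrix(); C.append(fk(q,np.zeros(7),s)[1].T@R)
        dev=[np.degrees(np.linalg.norm(Ro.from_matrix(C[0].T@c).as_rotvec())) for c in C]
        print(s,np.round(dev,2),np.round(C[0],3).tolist())
        f=lambda p:np.concatenate([fk(q,p,s)[0]-x for q,x,o in D]+[1e-4*(p-[.2,0,.1,.35,0,.35,.1])])
        r=least_squares(f,[.2,0,.1,.35,0,.35,.1]); print(np.round(r.x,4),np.abs(r.fun[:3*len(D)]).max())
E
python3 kin.py
```

```text
(1, 1, 1) [0. 0. 0.] [[-0.0, -1.0, -0.0], [1.0, -0.0, -0.0], [0.0, -0.0, 1.0]]
[3.127e-01 2.000e-04 1.178e-01 4.381e-01 8.480e-02 5.142e-01 1.455e-01] 2.1100596994116927e-06
(1, -1, 1) [ 0.   70.91 89.61] [[0.401, -0.916, -0.0], [0.916, 0.401, -0.0], [0.0, -0.0, 1.0]]
[3.127e-01 2.000e-04 1.178e-01 4.381e-01 8.480e-02 5.142e-01 1.455e-01] 2.1100596994116927e-06
(-1, 1, 1) [ 0.    0.03 10.55] [[-0.0, -1.0, -0.0], [1.0, -0.0, -0.0], [0.0, -0.0, 1.0]]
[-1.7764  0.2797  0.1233  0.2502 -2.0356 -0.2087  0.0978] 0.008568958751168906
(-1, -1, 1) [ 0.   70.9  96.96] [[0.401, -0.916, -0.0], [0.916, 0.401, -0.0], [0.0, -0.0, 1.0]]
[-1.7764  0.2797  0.1233  0.2502 -2.0356 -0.2087  0.0978] 0.008568958751168906
```

```bash
cat >> kin.py <<'E'
D=data(); _f=lambda p:np.concatenate([fk(q,p)[0]-x for q,x,o in D]+[1e-5*(p-[.3127,0,.1178,.438,.08,.514,.1455])])
PAR=least_squares(_f,[.3127,0,.1178,.438,.08,.514,.1455]).x
C=np.array([[0,-1,0],[1,0,0],[0,0,1.]])
LO=np.array([-2.99,-.89,.3,-1.14,0,-3.12]); HI=np.array([2.99,2.07,2.58,4.28,2.63,3.12])
def FK(q): x,R=fk(q,PAR); return x,R@C
def ik(P,R,pz=.155,seed=None):
    """P pinch point, R tool rot; returns q,err"""
    t=P-R[:,2]*pz; best=None
    def f(q):
        x,r=FK(q); return np.r_[(x-t)*5,Ro.from_matrix(r.T@R).as_rotvec()]
    seeds=[seed] if seed is not None else [[np.arctan2(t[1],t[0])-.2,0,1.9,a,1.2,b] for a in(0,1.57,3.) for b in(-1.5,1.5)]
    for s in seeds:
        r=least_squares(f,np.clip(s,LO+.01,HI-.01),bounds=(LO,HI),x_scale=.5,max_nfev=60); e=np.linalg.norm(r.fun)
        if best is None or e<best[1]: best=(r.x,e)
        if e<1e-4: break
    return best
def toolR(d,y):
    d=d/np.linalg.norm(d); y=y/np.linalg.norm(y); return np.c_[np.cross(y,d),y,d]
E
cat > plan.py <<'E'
from kin import *
Z=np.array([0,0,1.])
def yw(a): a=np.radians(a); return np.array([np.cos(a),np.sin(a),0]),np.array([-np.sin(a),np.cos(a),0])
hold=np.array([.4403,-.246,0]); 
def margin(q): return np.min(np.r_[q-LO,HI-q])
for hs in(1,-1):
  for js in(1,-1):
    for b in (30,):
      X,Y=yw(15.8); h=hs*Y; B=np.radians(b); P=np.array([.436,.216,.022])+.012*h
      def rp(n,P,R):
        q,e=ik(P,R); return '%s e%.3f m%.2f %s'%(n,e,margin(q),np.round(q,2))
      print('== hs',hs,'js',js); print(rp('pick',P,toolR(-np.cos(B)*Z-np.sin(B)*h,js*X)))
      for psi in(-20,6,30):
        for S in ((.42,.15),(.5,.15)):
          X,Y=yw(psi); h=hs*Y; P=np.array([*S,.09])
          print(psi,S,rp('stand',P,toolR(-np.sin(B)*Z+np.cos(B)*h,js*X)),rp('| regrip+',P,toolR(-np.sin(B)*Z-np.cos(B)*h,X)),rp('| regrip-',P,toolR(-np.sin(B)*Z-np.cos(B)*h,-X)))
      X,Y=yw(6.2); h=hs*Y; P=hold-.035*Y-.012*h+.036*Z
      for j in(1,-1): print(rp('place%d'%j,P,toolR(-np.cos(B)*Z+np.sin(B)*h,j*X)))
E
python3 plan.py
```

```text
== hs 1 js 1
pick e0.000 m0.55 [ 0.54  0.5   1.82 -0.59  1.05  0.63]
-20 (0.42, 0.15) stand e0.000 m0.29 [-0.63  0.33  2.29  1.07  1.25 -1.04] | regrip+ e0.000 m0.50 [ 0.48  0.74  1.53 -0.64  1.73  1.02] | regrip- e0.000 m0.50 [ 0.48  0.74  1.53 -0.64  1.73 -2.12]
-20 (0.5, 0.15) stand e0.000 m0.47 [-0.51  0.43  2.11  1.13  1.23 -0.93] | regrip+ e0.000 m0.45 [ 0.42  0.84  1.34 -0.69  1.78  0.93] | regrip- e0.000 m0.45 [ 0.42  0.84  1.34 -0.69  1.78 -2.21]
6 (0.42, 0.15) stand e0.000 m0.57 [-0.5   0.48  2.01  0.8   1.47 -1.05] | regrip+ e0.000 m0.27 [ 0.6   0.63  1.74 -0.87  1.5   0.91] | regrip- e0.000 m0.27 [ 0.6   0.63  1.74 -0.87  1.5  -2.24]
6 (0.5, 0.15) stand e0.000 m0.76 [-0.42  0.59  1.82  0.85  1.49 -0.95] | regrip+ e0.000 m0.22 [ 0.52  0.71  1.59 -0.92  1.5   0.82] | regrip- e0.000 m0.22 [ 0.52  0.71  1.59 -0.92  1.5  -2.33]
30 (0.42, 0.15) stand e0.000 m0.81 [-0.35  0.61  1.77  0.59  1.66 -1.11] | regrip+ e0.000 m0.01 [ 0.66  0.5   1.98 -1.13  1.24  0.87] | regrip- e0.000 m0.01 [ 0.66  0.5   1.98 -1.13  1.24 -2.27]
30 (0.5, 0.15) stand e0.000 m0.90 [-0.31  0.72  1.56  0.63
[... 3615 characters left out ...]
]
6 (0.5, 0.15) stand e0.000 m0.22 [ 0.52  0.71  1.59 -0.92  1.5  -2.33] | regrip+ e0.000 m0.76 [-0.42  0.59  1.82  0.85  1.49 -0.95] | regrip- e0.000 m0.76 [-0.42  0.59  1.82  0.85  1.49  2.19]
30 (0.42, 0.15) stand e0.000 m0.01 [ 0.66  0.5   1.98 -1.13  1.24 -2.27] | regrip+ e0.000 m0.81 [-0.35  0.61  1.77  0.59  1.66 -1.11] | regrip- e0.000 m0.81 [-0.35  0.61  1.77  0.59  1.66  2.03]
30 (0.5, 0.15) stand e0.033 m0.00 [ 0.57  0.57  1.84 -1.14  1.22 -2.38] | regrip+ e0.000 m0.90 [-0.31  0.72  1.56  0.63  1.73 -1.03] | regrip- e0.000 m0.90 [-0.31  0.72  1.56  0.63  1.73  2.11]
place1 e0.000 m0.32 [-0.54  0.32  2.07 -0.82  0.58  0.01]
place-1 e0.005 m0.00 [-0.54  0.32  2.07 -0.83  0.58 -3.12]
```

```bash
cat > mv.py <<'E'
from h import *
from kin import *
Z=np.array([0,0,1.])
def yw(a): a=np.radians(a); return np.array([np.cos(a),np.sin(a),0]),np.array([-np.sin(a),np.cos(a),0])
def cur():
    o=ctrl.get_obs(); w,x,y,z=o['eef_rot']; return np.array(o['eef_pos']),Ro.from_quat([x,y,z,w]).as_matrix()
def rows(st,P,R,n,pz=.155):
    """identical rows from st=(x,R) to pinch P, rot R; prints, returns predicted end"""
    x0,R0=st; t=P-R[:,2]*pz
    w=Ro.from_matrix(R0.T@R).as_rotvec()/n; r=Ro.from_rotvec(w).as_matrix()
    S=sum(np.linalg.matrix_power(r,i) for i in range(n)); v=np.linalg.solve(S,R0.T@(t-x0))
    row=np.round(np.r_[v/.05,np.degrees(w)/8],3); x,Q=x0,R0; v=row[:3]*.05; r=Ro.from_rotvec(np.radians(row[3:]*8)).as_matrix(); zmin=9
    for i in range(n): x=x+Q@v; Q=Q@r; zmin=min(zmin,(x+Q[:,2]*.173)[2])
    q,e=ik(x+Q[:,2]*.155,Q)
    print(n,'x',row.tolist(),'end pinch',np.round(x+Q[:,2]*pz,4),'zmin tip %.3f ik %.4f'%(zmin,e),np.round(q,2)); return x,Q
E
python3 - <<'E'
from mv import *
a=dict(np.load('pics/t0.npz'))
for n,u,v in [('jar',225,193),('jar2',220,212),('bottle',253,188),('timer',297,182),('peel',347,213),('peel',365,253)]: print(n,world(a,u,v).round(3))
B=np.radians(30); X,Y=yw(15.8); R=toolR(-np.cos(B)*Z-np.sin(B)*Y,X); P=np.array([.436,.216,.021])+.012*Y
st=cur(); st=rows(st,P-R[:,2]*.1,R,14); st=rows(st,P,R,4)
E
```

```text
jar [0.693 0.333 0.108]
jar2 [0.641 0.365 0.105]
bottle [0.665 0.246 0.154]
timer [0.671 0.11  0.056]
peel [ 0.534 -0.014  0.005]
peel [ 0.39  -0.022  0.014]
14 x [0.61, -0.29, 0.077, 0.13, -0.231, -0.758] end pinch [0.4193 0.2756 0.1075] zmin tip 0.092 ik 0.0000 [ 0.63  0.39  1.75 -0.52  1.24  0.59]
4 x [-0.0, -0.0, 0.499, 0.001, 0.0, -0.001] end pinch [0.4328 0.2276 0.021 ] zmin tip 0.005 ik 0.0000 [ 0.54  0.51  1.82 -0.59  1.05  0.63]
```

Call:
{"fn": "drive_tool", "kwargs": {
  "commands": [
    [[0.61, -0.29, 0.077, 0.13, -0.231, -0.758, 0], [0.61, -0.29, 0.077, 0.13, -0.231, -0.758, 0], [0.61, -0.29, 0.077, 0.13, -0.231, -0.758, 0], [0.61, -0.29, 0.077, 0.13, -0.231, -0.758, 0], [0.61, -0.29, 0.077, 0.13, -0.231, -0.758, 0], [0.61, -0.29, 0.077, 0.13, -0.231, -0.758, 0], [0.61, -0.29, 0.077, 0.13, -0.231, -0.758, 0], [0.61, -0.29, 0.077, 0.13, -0.231, -0.758, 0], [0.61, -0.29, 0.077, 0.13, -0.231, -0.758, 0], [0.61, -0.29, 0.077, 0.13, -0.231, -0.758, 0]]
  ]
}}

```text
time_s: 3.0
eef_pos: [0.4509, 0.2523, 0.3138]
eef_rot: [0.209, 0.73, 0.649, -0.043]
wrist_force: [0.3, 0.3, 0.1]
opening: 1.001
```

Call:
{"fn": "drive_tool", "kwargs": {
  "commands": [
    [[0.61, -0.29, 0.077, 0.13, -0.231, -0.758, 0], [0.61, -0.29, 0.077, 0.13, -0.231, -0.758, 0], [0.61, -0.29, 0.077, 0.13, -0.231, -0.758, 0], [0.61, -0.29, 0.077, 0.13, -0.231, -0.758, 0], [0, 0, 0, 0, 0, 0, 0], [0, 0, 0, 0, 0, 0, 0]]
  ]
}}

```text
time_s: 3.6
eef_pos: [0.3972, 0.3523, 0.2413]
eef_rot: [0.209, 0.581, 0.771, -0.155]
wrist_force: [0.6, -0.0, -0.1]
opening: 0.996
```

Run:
```python
from mv import *
log()
c=snap('side','s1'); a=snap('top','t3')
cv2.imwrite('pics/v3.png',cv2.resize(c['pixels'][170:320,280:480,::-1],None,fx=4,fy=4,interpolation=cv2.INTER_CUBIC))
# holder, unobstructed now
P=cloud(a); p=P[175:260,375:490].reshape(-1,3)
for lo,hi in((.022,.034),(.034,.05),(.005,.05)):
    q=p[(p[:,2]>lo)&(p[:,2]<hi)&(p[:,1]<-.06)]; r=cv2.minAreaRect((q[:,:2]*1000).astype(np.float32)); print(lo,len(q),r)
B=np.radians(30); X,Y=yw(15.8); R=toolR(-np.cos(B)*Z-np.sin(B)*Y,X); Pk=np.array([.436,.216,.021])+.012*Y
rows(cur(),Pk,R,4)
A=cv2.resize(a['pixels'][180:250,375:485,::-1],None,fx=6,fy=6,interpolation=cv2.INTER_CUBIC); cv2.imwrite('pics/v4.png',A)
```

```text
3.6 [ 0.633  0.393  1.752 -0.524  1.238  0.59 ] [0.3972 0.3523 0.2413] [ 0.2091  0.5812  0.771  -0.1549] [ 0.6 -0.  -0.1] 0.996
0.022 312 ((435.7978515625, -255.29998779296875), (83.878662109375, 270.8623962402344), 3.6895861625671387)
0.034 77 ((437.6784362792969, -265.8612060546875), (73.80697631835938, 243.29795837402344), 4.1777544021606445)
0.005 2902 ((432.5889587402344, -273.535400390625), (380.84368896484375, 281.4914855957031), 70.97222900390625)
4 x [-0.004, -0.004, 0.508, 0.012, 0.002, -0.002] end pinch [0.4328 0.2275 0.0209] zmin tip 0.005 ik 0.0000 [ 0.54  0.51  1.82 -0.59  1.05  0.63]
```

View pics/v3.png

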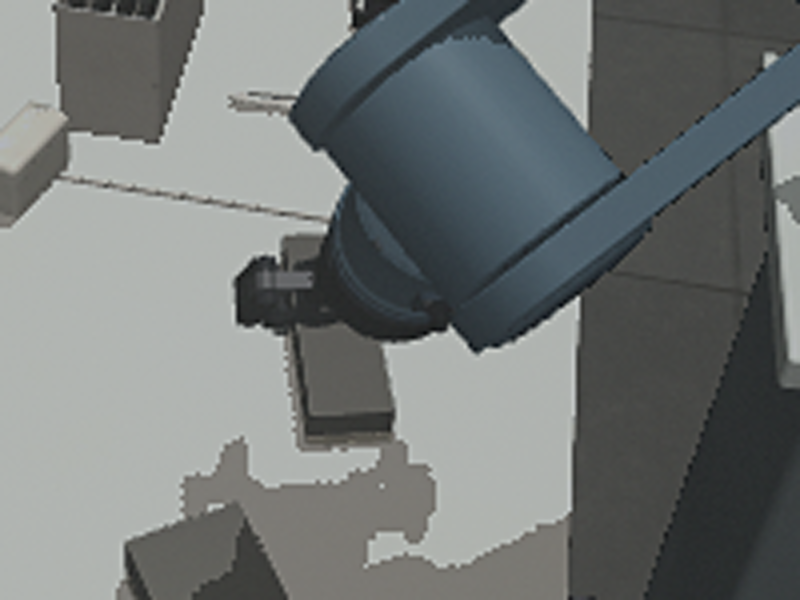

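View pics/v4.png

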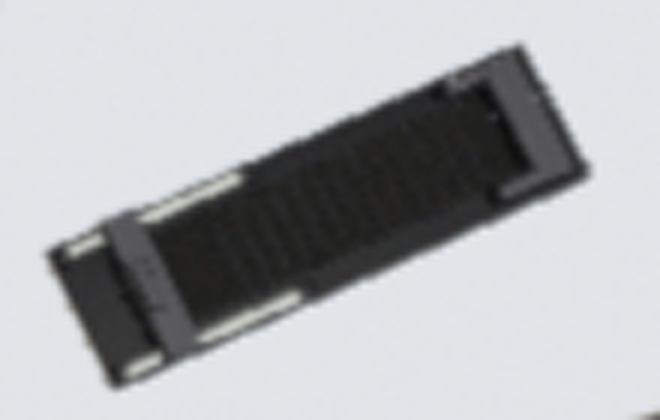

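Run:
```python
from h import *
c=dict(np.load('pics/t3.npz'))
w=lambda u,v,z:world(c,(u+.5)/6-.5+375,(v+.5)/6-.5+180,z)[:2]
# far side edge (high x): top-left to top-right ; near side edge
FL=w(50,253,.014);FR=w(520,45,.03);NL=w(118,388,.0);NR=w(590,175,.0)
IF=w(493,82,.03);IN=w(532,165,.03); JF=w(108,222,.03);JN=w(168,352,.03);JF2=w(132,215,.03);JN2=w(195,345,.03)
for n,a in dict(FL=FL,FR=FR,NL=NL,NR=NR,IF=IF,IN=IN,JF=JF,JN=JN,JF2=JF2,JN2=JN2).items(): print(n,a.round(4))
d=[(FL-FR),(NL-NR)]; print([np.degrees(np.arctan2(-k[0],k[1])) for k in d],[np.linalg.norm(k) for k in d])
# photometric fit
g=c['pixels'].max(2); m=np.zeros_like(g); m[180:250,375:485]=(g[180:250,375:485]<150)*255
n,l,s,_=cv2.connectedComponentsWithStats(m); k=1+np.argmax(s[1:,4]); v,u=np.nonzero(l==k)
p=np.array([world(c,a,b,.008)[:2]*1000 for a,b in zip(u,v)],np.float32); print(s[k],cv2.minAreaRect(p))
P=cloud(c); sel=P[180:250,375:485].reshape(-1,3); 
s2=dict(np.load('pics/s0.npz')); g=s2['pixels'].max(2); m=np.zeros_like(g); m[120:182,362:400]=(g[120:182,362:400]<110)*255
n,l,s,_=cv2.connectedComponentsWithStats(m); k=1+np.argmax(s[1:,4]); v,u=np.nonzero(l==k)
p=np.array([world(s2,a,b,.008)[:2]*1000 for a,b in zip(u,v)],np.float32); print(s[k],cv2.minAreaRect(p))
```

```text
FL [ 0.4664 -0.1119]
FR [ 0.4887 -0.3907]
NL [ 0.3876 -0.1227]
NR [ 0.4137 -0.409 ]
IF [ 0.4742 -0.3687]
IN [ 0.4246 -0.3704]
JF [ 0.4693 -0.1441]
JN [ 0.3931 -0.1487]
JF2 [ 0.4687 -0.1576]
JN2 [ 0.392  -0.1635]
[np.float64(4.572949641310998), np.float64(5.203167064226242)] [np.float64(0.27967534393469445), np.float64(0.2874266317666263)]
[ 383  188   90   57 2155] ((440.9973449707031, -258.39337158203125), (86.23324584960938, 291.0515441894531), 4.881076335906982)
[ 368  125   27   55 1297] ((441.04632568359375, -261.2880554199219), (85.59664154052734, 314.5912170410156), 4.912633895874023)
```

Call:
{"fn": "drive_tool", "kwargs": {
  "commands": [
    [[-0.004, -0.004, 0.508, 0.012, 0.002, -0.002, 0], [-0.004, -0.004, 0.508, 0.012, 0.002, -0.002, 0], [-0.004, -0.004, 0.508, 0.012, 0.002, -0.002, 0], [-0.004, -0.004, 0.508, 0.012, 0.002, -0.002, 0], [0, 0, 0, 0, 0, 0, 0], [0, 0, 0, 0, 0, 0, 0]]
  ]
}}

```text
time_s: 4.3
eef_pos: [0.4114, 0.3019, 0.1556]
eef_rot: [0.206, 0.583, 0.77, -0.156]
wrist_force: [0.6, -0.3, -0.4]
opening: 1.0
```

Call:
{"fn": "drive_tool", "kwargs": {
  "commands": [
    [[0, 0, 0, 0, 0, 0, 255], [0, 0, 0, 0, 0, 0, 255], [0, 0, 0, 0, 0, 0, 255], [0, 0, 0, 0, 0, 0, 255], [0, 0, 0, 0, 0, 0, 255], [0, 0, 0, 0, 0, 0, 255], [0, 0, 0, 0, 0, 0, 255], [0, 0, 0, 0, 0, 0, 255]]
  ]
}}

```text
time_s: 5.1
eef_pos: [0.411, 0.3033, 0.1562]
eef_rot: [0.206, 0.582, 0.771, -0.155]
wrist_force: [-1.8, 1.6, 6.1]
opening: 0.6
```

Run:
```python
from mv import *
log()
c=snap('side','s2')
st=cur(); x,R=st; B=np.radians(30); 
print('pinch',x+R[:,2]*.155, 'X yaw',np.degrees(np.arctan2(R[1,1],R[0,1])))
# lift 100mm straight then rotate/move to stand at S yaw -8
P0=x+R[:,2]*.155
st=rows(st,P0+[0,0,.14],R,4)
X,Y=yw(-8); R2=toolR(np.cos(B)*Y-np.sin(B)*Z,X)
st=rows(st,np.array([.45,.17,.12]),R2,13)
```

```text
5.1 [ 0.542  0.503  1.823 -0.589  1.047  0.625] [0.411  0.3033 0.1562] [ 0.2062  0.5819  0.7712 -0.1551] [-1.8  1.6  6.1] 0.6
pinch [0.43226157 0.22902034 0.02180306] X yaw 15.943762292187797
4 x [-0.349, 0.0, -0.607, 0.0, 0.0, 0.0] end pinch [0.4322 0.229  0.1618] zmin tip 0.041 ik 0.0000 [ 0.54  0.26  1.8  -0.53  1.28  0.47]
13 x [-0.483, -0.023, 0.072, -0.066, 0.851, 0.247] end pinch [0.4501 0.1699 0.12  ] zmin tip 0.111 ik 0.0000 [-0.49  0.35  2.11  0.98  1.37 -0.93]
```

Call:
{"fn": "drive_tool", "kwargs": {
  "commands": [
    [[-0.08, 0, -0.15, 0, 0, 0, 255], [-0.18, 0, -0.3, 0, 0, 0, 255], [-0.18, 0, -0.3, 0, 0, 0, 255], [-0.18, 0, -0.3, 0, 0, 0, 255], [-0.18, 0, -0.3, 0, 0, 0, 255], [-0.18, 0, -0.3, 0, 0, 0, 255], [-0.18, 0, -0.3, 0, 0, 0, 255], [-0.18, 0, -0.3, 0, 0, 0, 255], [-0.08, 0, -0.15, 0, 0, 0, 255], [0, 0, 0, 0, 0, 0, 255]]
  ]
}}

```text
time_s: 6.15
eef_pos: [0.4116, 0.3012, 0.2957]
eef_rot: [0.206, 0.582, 0.771, -0.155]
wrist_force: [-0.1, -0.2, -2.3]
opening: 0.598
```

Run:
```python
from mv import *
log()
B=np.radians(30);X,Y=yw(-8); R2=toolR(np.cos(B)*Y-np.sin(B)*Z,X)
st=rows(cur(),np.array([.45,.17,.12]),R2,20)
```

```text
6.15 [ 0.538  0.256  1.8   -0.527  1.275  0.466] [0.4116 0.3012 0.2957] [ 0.2059  0.5821  0.7711 -0.155 ] [-0.1 -0.2 -2.3] 0.598
20 x [-0.312, -0.014, 0.04, -0.043, 0.553, 0.16] end pinch [0.4497 0.1704 0.1202] zmin tip 0.111 ik 0.0000 [-0.49  0.35  2.11  0.98  1.37 -0.93]
```

Call:
{"fn": "drive_tool", "kwargs": {
  "commands": [
    [[-0.312, -0.014, 0.04, -0.043, 0.553, 0.16, 255], [-0.312, -0.014, 0.04, -0.043, 0.553, 0.16, 255], [-0.312, -0.014, 0.04, -0.043, 0.553, 0.16, 255], [-0.312, -0.014, 0.04, -0.043, 0.553, 0.16, 255], [-0.312, -0.014, 0.04, -0.043, 0.553, 0.16, 255], [-0.312, -0.014, 0.04, -0.043, 0.553, 0.16, 255], [-0.312, -0.014, 0.04, -0.043, 0.553, 0.16, 255], [-0.312, -0.014, 0.04, -0.043, 0.553, 0.16, 255], [-0.312, -0.014, 0.04, -0.043, 0.553, 0.16, 255], [-0.312, -0.014, 0.04, -0.043, 0.553, 0.16, 255]]
  ]
}}

```text
time_s: 7.15
eef_pos: [0.4333, 0.1487, 0.2997]
eef_rot: [-0.068, 0.672, 0.728, 0.12]
wrist_force: [-0.1, 0.4, -3.1]
opening: 0.598
```

Call:
{"fn": "drive_tool", "kwargs": {
  "commands": [
    [[-0.312, -0.014, 0.04, -0.043, 0.553, 0.16, 255], [-0.312, -0.014, 0.04, -0.043, 0.553, 0.16, 255], [-0.312, -0.014, 0.04, -0.043, 0.553, 0.16, 255], [-0.312, -0.014, 0.04, -0.043, 0.553, 0.16, 255], [-0.312, -0.014, 0.04, -0.043, 0.553, 0.16, 255], [-0.312, -0.014, 0.04, -0.043, 0.553, 0.16, 255], [-0.312, -0.014, 0.04, -0.043, 0.553, 0.16, 255], [-0.312, -0.014, 0.04, -0.043, 0.553, 0.16, 255], [-0.312, -0.014, 0.04, -0.043, 0.553, 0.16, 255], [-0.312, -0.014, 0.04, -0.043, 0.553, 0.16, 255]]
  ]
}}

```text
time_s: 8.15
eef_pos: [0.43, 0.0364, 0.1954]
eef_rot: [-0.329, 0.654, 0.567, 0.377]
wrist_force: [0.1, 0.2, -2.8]
opening: 0.595
```

Call:
{"fn": "drive_tool", "kwargs": {
  "commands": [
    [[0, 0, 0, 0, 0, 0, 255], [0, 0, 0, 0, 0, 0, 255]]
  ]
}}

```text
time_s: 8.35
eef_pos: [0.43, 0.0369, 0.1959]
eef_rot: [-0.328, 0.655, 0.568, 0.375]
wrist_force: [0.8, 0.5, -2.1]
opening: 0.596
```

Run:
```python
from mv import *
log(); x,R=cur(); print('pinch',x+R[:,2]*.155,'d elev',np.degrees(np.arcsin(R[2,2])),'y elev',np.degrees(np.arcsin(R[2,1])),'yaw',np.degrees(np.arctan2(R[1,1],R[0,1])))
c=snap('side','s3'); P=cloud(c)
np.save('pics/P.npy',P)
cv2.imwrite('pics/v5.png',cv2.resize(c['pixels'][150:320,280:480,::-1],None,fx=4,fy=3.5,interpolation=cv2.INTER_CUBIC))
```

```text
8.35 [-0.492  0.353  2.116  0.976  1.364 -0.926] [0.43   0.0369 0.1959] [-0.3285  0.6548  0.5678  0.3754] [ 0.8  0.5 -2.1] 0.596
pinch [0.44842209 0.16962171 0.11797922] d elev -30.160590838609295 y elev -0.2207392380522407 yaw -8.008764823742533
```

View pics/v5.png

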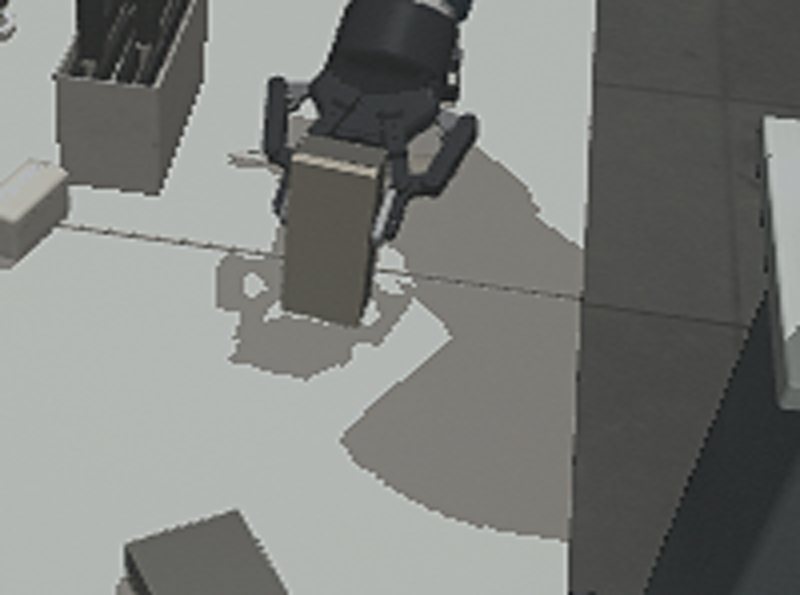

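Picture 7: the stone is held upright with its pale fine face towards +y, at crop (330,235). I'll measure its tilt from the depth image.

```bash
cat >> mv.py <<'E'
def face(c,u0,v0,u1,v1):
    P=cloud(c)[v0:v1,u0:u1].reshape(-1,3); P=P[np.isfinite(P).all(1)]
    m0=np.median(P,0); P=P[np.linalg.norm(P-m0,axis=1)<.12]
    for _ in range(4):
        m=P.mean(0); n=np.linalg.svd(P-m)[2][2]; d=(P-m)@n; P=P[abs(d)<max(.002,2*np.std(d))]
    return P.mean(0),n*np.sign(n[1]),len(P)
E
python3 - <<'E'
from mv import *
c=dict(np.load('pics/s3.npz'))
m,n,k=face(c,355,202,369,234); print(m.round(4),n.round(4),k,'tilt deg',np.degrees(np.arcsin(n[2])),'yaw',np.degrees(np.arctan2(-n[0],n[1])))
P=cloud(c)[190:250,345:380].reshape(-1,3); d=P-m; s=P[(abs(d@n)<.004)]
X,Y=yw(-8); print('z range',np.percentile(s[:,2],[1,99]),'x range',np.percentile((s-m)@X,[1,99]))
for v in range(228,248,2): print(v,cloud(c)[v,362].round(3), end=' ')
E
```

```text
[0.4503 0.1928 0.1136] [ 0.1365  0.9906 -0.0067] 396 tilt deg -0.3856393601904294 yaw -7.843107015518014
z range [-0.00212371  0.17909204] x range [-0.02478651  0.02845171]
228 [0.447 0.193 0.078] 230 [0.446 0.193 0.072] 232 [0.446 0.193 0.064] 234 [0.445 0.195 0.059] 236 [0.445 0.194 0.05 ] 238 [0.444 0.191 0.04 ] 240 [0.444 0.194 0.036] 242 [0.445 0.169 0.001] 244 [ 0.444  0.174 -0.001] 246 [ 0.443  0.181 -0.001]
```

Call:
{"fn": "drive_tool", "kwargs": {
  "commands": [
    [[-0.09, 0, 0.05, 0, 0, 0, 255], [-0.09, 0, 0.05, 0, 0, 0, 255], [-0.09, 0, 0.05, 0, 0, 0, 255], [-0.09, 0, 0.05, 0, 0, 0, 255], [-0.09, 0, 0.05, 0, 0, 0, 255], [0, 0, 0, 0, 0, 0, 255], [0, 0, 0, 0, 0, 0, 255]]
  ]
}}

```text
time_s: 9.1
eef_pos: [0.4301, 0.0365, 0.1705]
eef_rot: [-0.329, 0.654, 0.568, 0.376]
wrist_force: [-0.1, 0.2, -2.9]
opening: 0.599
```

Call:
{"fn": "drive_tool", "kwargs": {
  "commands": [
    [[-0.017, 0, 0.01, 0, 0, 0, 255], [-0.017, 0, 0.01, 0, 0, 0, 255], [0, 0, 0, 0, 0, 0, 255]]
  ]
}}

```text
time_s: 9.4
eef_pos: [0.4302, 0.0365, 0.1687]
eef_rot: [-0.328, 0.654, 0.568, 0.376]
wrist_force: [0.0, 0.7, -2.5]
opening: 0.596
```

Call:
{"fn": "drive_tool", "kwargs": {
  "commands": [
    [[-0.017, 0, 0.01, 0, 0, 0, 255], [0, 0, 0, 0, 0, 0, 255], [0, 0, 0, 0, 0, 0, 255]]
  ]
}}

```text
time_s: 9.7
eef_pos: [0.4302, 0.0365, 0.1677]
eef_rot: [-0.328, 0.654, 0.568, 0.376]
wrist_force: [0.0, 0.6, -2.7]
opening: 0.595
```

Call:
{"fn": "drive_tool", "kwargs": {
  "commands": [
    [[-0.017, 0, 0.01, 0, 0, 0, 255], [0, 0, 0, 0, 0, 0, 255], [0, 0, 0, 0, 0, 0, 255]]
  ]
}}

```text
time_s: 10.0
eef_pos: [0.4302, 0.0365, 0.1667]
eef_rot: [-0.328, 0.654, 0.568, 0.376]
wrist_force: [0.1, -0.1, -2.4]
opening: 0.596
```

Call:
{"fn": "drive_tool", "kwargs": {
  "commands": [
    [[-0.017, 0, 0.01, 0, 0, 0, 255], [0, 0, 0, 0, 0, 0, 255], [0, 0, 0, 0, 0, 0, 255]]
  ]
}}

```text
time_s: 10.3
eef_pos: [0.4303, 0.0365, 0.1661]
eef_rot: [-0.329, 0.654, 0.568, 0.377]
wrist_force: [-2.5, -2.4, 5.9]
opening: 0.598
```

Call:
{"fn": "drive_tool", "kwargs": {
  "commands": [
    [[0, 0, 0, 0, 0, 0, 95], [0, 0, 0, 0, 0, 0, 90], [0, 0, 0, 0, 0, 0, 85], [0, 0, 0, 0, 0, 0, 75], [0, 0, 0, 0, 0, 0, 60], [0, 0, 0, 0, 0, 0, 45], [0, 0, 0, 0, 0, 0, 30], [0, 0, 0, 0, 0, 0, 30]]
  ]
}}

```text
time_s: 11.1
eef_pos: [0.4302, 0.0365, 0.1657]
eef_rot: [-0.328, 0.654, 0.568, 0.376]
wrist_force: [-0.9, 0.2, -0.4]
opening: 0.884
```

Run:
```python
from mv import *
log(); c=snap('side','s4')
m,n,k=face(c,355,208,369,238); print(m.round(4),n.round(4),k,'tilt deg',np.degrees(np.arcsin(n[2])),'yaw',np.degrees(np.arctan2(-n[0],n[1])))
x,R=cur(); P0=x+R[:,2]*.155; print('pinch',P0)
# retreat along -d by 110, then up, then around and to regrip standoff
X,Y=yw(-8); B=np.radians(30)
st=rows((x,R),P0-R[:,2]*.09,R,4)
Rv=toolR(-Z,X)
st=rows(st,np.array([.45,.13,.30]),Rv,10)
Rg=toolR(-np.sin(B)*Z-np.cos(B)*Y,X); 
st=rows(st,np.array([.45,.30,.26]),Rg,10)
pg=np.array([.452,.178,.09])
st=rows(st,pg-Rg[:,2]*.10,Rg,4)
st=rows(st,pg,Rg,5)
```

```text
11.1 [-0.493  0.434  2.105  0.991  1.326 -0.989] [0.4302 0.0365 0.1657] [-0.3283  0.6541  0.568   0.3765] [-0.9  0.2 -0.4] 0.884
[0.4493 0.1924 0.0953] [ 0.1386  0.9903 -0.002 ] 370 tilt deg -0.11373212758672216 yaw -7.968938723848338
pinch [0.44869428 0.16938316 0.08808573]
4 x [0.0, 0.0, -0.45, 0.0, 0.0, 0.0] end pinch [0.4379 0.0922 0.1332] zmin tip 0.090 ik 0.0000 [-0.66  0.33  2.09  0.85  1.48 -0.96]
10 x [0.582, 0.012, -0.232, -0.001, -0.749, -0.001] end pinch [0.4497 0.1298 0.3001] zmin tip 0.140 ik 0.0000 [ 0.03 -0.11  1.8   0.    1.45  0.17]
10 x [0.677, -0.047, -0.068, 0.0, -0.75, 0.0] end pinch [0.4498 0.3001 0.2598] zmin tip 0.251 ik 0.0000 [ 0.69  0.67  1.23 -0.71  2.03  0.78]
4 x [0.434, 0.096, 0.447, 0.001, -0.0, 0.0] end pinch [0.464  0.2638 0.1399] zmin tip 0.131 ik 0.0000 [ 0.64  0.79  1.31 -0.69  1.85  0.88]
5 x [-0.0, 0.0, 0.4, -0.0, -0.0, 0.0] end pinch [0.4519 0.1781 0.0899] zmin tip 0.081 ik 0.0000 [ 0.55  0.75  1.5  -0.74  1.68  0.93]
```

Call:
{"fn": "drive_tool", "kwargs": {
  "commands": [
    [[0, 0, -0.2, 0, 0, 0, 20], [0, 0, -0.35, 0, 0, 0, 0], [0, 0, -0.45, 0, 0, 0, 0], [0, 0, -0.45, 0, 0, 0, 0], [0, 0, -0.35, 0, 0, 0, 0], [0.582, 0.012, -0.232, -0.001, -0.749, -0.001, 0], [0.582, 0.012, -0.232, -0.001, -0.749, -0.001, 0], [0.582, 0.012, -0.232, -0.001, -0.749, -0.001, 0], [0.582, 0.012, -0.232, -0.001, -0.749, -0.001, 0], [0.582, 0.012, -0.232, -0.001, -0.749, -0.001, 0]]
  ]
}}

```text
time_s: 12.15
eef_pos: [0.4298, 0.0118, 0.3581]
eef_rot: [-0.168, 0.73, 0.633, 0.194]
wrist_force: [0.5, -0.5, -0.4]
opening: 1.001
```

Call:
{"fn": "drive_tool", "kwargs": {
  "commands": [
    [[0.582, 0.012, -0.232, -0.001, -0.749, -0.001, 0], [0.582, 0.012, -0.232, -0.001, -0.749, -0.001, 0], [0.582, 0.012, -0.232, -0.001, -0.749, -0.001, 0], [0.582, 0.012, -0.232, -0.001, -0.749, -0.001, 0], [0.582, 0.012, -0.232, -0.001, -0.749, -0.001, 0], [0, 0, 0, 0, 0, 0, 0]]
  ]
}}

```text
time_s: 12.75
eef_pos: [0.4498, 0.1324, 0.458]
eef_rot: [0.002, 0.753, 0.658, 0.001]
wrist_force: [0.3, -0.5, -0.8]
opening: 1.001
```

Run:
```python
from mv import *
log(); X,Y=yw(-8); B=np.radians(30)
Rg=toolR(-np.sin(B)*Z-np.cos(B)*Y,X)
pg=np.array([.4508,.1841,.085]); a=np.array([.46,.30,.25])
st=rows(cur(),a,Rg,10)
st=rows(st,pg-Rg[:,2]*.09,Rg,5)
```

```text
12.75 [ 0.033 -0.109  1.798 -0.002  1.448  0.168] [0.4498 0.1324 0.458 ] [0.002  0.7531 0.6579 0.0011] [ 0.3 -0.5 -0.8] 1.001
10 x [0.687, -0.025, -0.044, 0.005, -0.749, 0.001] end pinch [0.4599 0.3003 0.25  ] zmin tip 0.241 ik 0.0000 [ 0.69  0.69  1.21 -0.71  2.02  0.78]
5 x [0.339, 0.029, 0.373, -0.0, -0.001, 0.001] end pinch [0.4617 0.2612 0.1301] zmin tip 0.121 ik 0.0000 [ 0.64  0.8   1.32 -0.69  1.84  0.89]
```

Call:
{"fn": "drive_tool", "kwargs": {
  "commands": [
    [[0.687, -0.025, -0.044, 0.005, -0.749, 0.001, 0], [0.687, -0.025, -0.044, 0.005, -0.749, 0.001, 0], [0.687, -0.025, -0.044, 0.005, -0.749, 0.001, 0], [0.687, -0.025, -0.044, 0.005, -0.749, 0.001, 0], [0.687, -0.025, -0.044, 0.005, -0.749, 0.001, 0], [0.687, -0.025, -0.044, 0.005, -0.749, 0.001, 0], [0.687, -0.025, -0.044, 0.005, -0.749, 0.001, 0], [0.687, -0.025, -0.044, 0.005, -0.749, 0.001, 0], [0.687, -0.025, -0.044, 0.005, -0.749, 0.001, 0], [0.687, -0.025, -0.044, 0.005, -0.749, 0.001, 0]]
  ]
}}

```text
time_s: 13.75
eef_pos: [0.4799, 0.4303, 0.3241]
eef_rot: [0.325, 0.654, 0.567, -0.381]
wrist_force: [0.9, 0.1, 0.3]
opening: 1.003
```

Call:
{"fn": "drive_tool", "kwargs": {
  "commands": [
    [[0.339, 0.029, 0.373, 0, 0, 0, 0], [0.339, 0.029, 0.373, 0, 0, 0, 0], [0.339, 0.029, 0.373, 0, 0, 0, 0], [0.339, 0.029, 0.373, 0, 0, 0, 0], [0.339, 0.029, 0.373, 0, 0, 0, 0], [0, 0, 0, 0, 0, 0, 0], [0, 0, 0, 0, 0, 0, 0]]
  ]
}}

```text
time_s: 14.45
eef_pos: [0.4807, 0.3907, 0.2049]
eef_rot: [0.324, 0.654, 0.568, -0.38]
wrist_force: [0.7, 0.2, 1.4]
opening: 1.0
```

Run:
```python
from mv import *
log(); X,Y=yw(-8); B=np.radians(30)
Rg=toolR(-np.sin(B)*Z-np.cos(B)*Y,X)
pg=np.array([.4508,.1841,.085])
st=rows(cur(),pg,Rg,8)
c=snap('top','t4'); Pc=cloud(c)
s=Pc[(Pc[...,2]>.143)&(Pc[...,2]<.158)&(abs(Pc[...,0]-.45)<.06)&(abs(Pc[...,1]-.178)<.035)]
print(len(s),s.mean(0) if len(s) else '', cv2.minAreaRect((s[:,:2]*1000).astype(np.float32)) if len(s) else '')
A=c['pixels']; 
cv2.imwrite('pics/v6.png',cv2.resize(A[200:330,220:350,::-1],None,fx=4,fy=4,interpolation=cv2.INTER_CUBIC))
```

```text
14.45 [ 0.636  0.798  1.322 -0.686  1.835  0.888] [0.4807 0.3907 0.2049] [ 0.3243  0.6543  0.5675 -0.3803] [0.7 0.2 1.4] 1.0
8 x [-0.001, -0.001, 0.215, -0.008, -0.0, 0.003] end pinch [0.4508 0.184  0.0847] zmin tip 0.076 ik 0.0000 [ 0.56  0.77  1.49 -0.73  1.68  0.93]
182 [0.44881537 0.1737305  0.15028513] ((449.4708251953125, 173.6657257080078), (29.72246551513672, 52.549095153808594), 81.64197540283203)
```

View pics/v6.png

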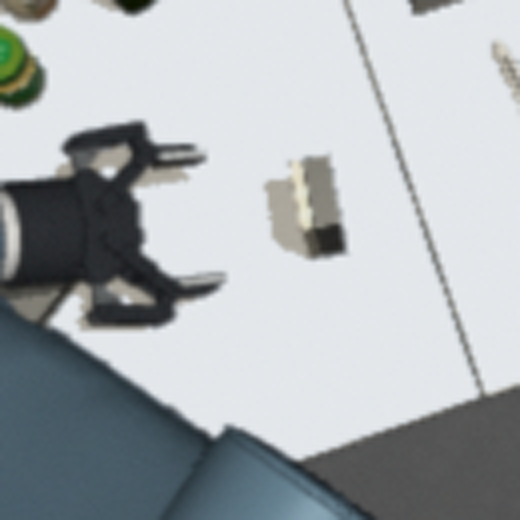

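Call:
{"fn": "drive_tool", "kwargs": {
  "commands": [
    [[0, 0, 0.218, 0, 0, 0, 0], [0, 0, 0.218, 0, 0, 0, 0], [0, 0, 0.218, 0, 0, 0, 0], [0, 0, 0.218, 0, 0, 0, 0], [0, 0, 0.218, 0, 0, 0, 0], [0, 0, 0.218, 0, 0, 0, 0], [0, 0, 0.218, 0, 0, 0, 0], [0, 0, 0.218, 0, 0, 0, 0], [0, 0, 0, 0, 0, 0, 0], [0, 0, 0, 0, 0, 0, 0]]
  ]
}}

```text
time_s: 15.5
eef_pos: [0.4693, 0.3171, 0.1613]
eef_rot: [0.325, 0.654, 0.568, -0.379]
wrist_force: [-0.5, 0.3, 0.3]
opening: 1.004
```

Run:
```python
from mv import *
o=log(); x,R=cur(); print(x+R[:,2]*.155)
```

```text
15.5 [ 0.556  0.771  1.491 -0.727  1.683  0.931] [0.4693 0.3171 0.1613] [ 0.3251  0.6542  0.568  -0.3791] [-0.5  0.3  0.3] 1.004
[0.44961411 0.1844633  0.08356335]
```

Call:
{"fn": "drive_tool", "kwargs": {
  "commands": [
    [[0, 0, 0, 0, 0, 0, 60], [0, 0, 0, 0, 0, 0, 80], [0, 0, 0, 0, 0, 0, 95], [0, 0, 0, 0, 0, 0, 110], [0, 0, 0, 0, 0, 0, 130], [0, 0, 0, 0, 0, 0, 200], [0, 0, 0, 0, 0, 0, 255], [0, 0, 0, 0, 0, 0, 255], [0, 0, 0, 0, 0, 0, 255]]
  ]
}}

```text
time_s: 16.4
eef_pos: [0.4695, 0.3175, 0.1617]
eef_rot: [0.325, 0.654, 0.568, -0.379]
wrist_force: [1.6, 1.0, 5.4]
opening: 0.594
```

Run:
```python
from mv import *
o=log(); x,R=cur(); print(x+R[:,2]*.155)
st=rows(cur(),x+R[:,2]*.155+[0,0,.1],R,10)
X,Y=yw(4.9); B=np.radians(30); R2=toolR(-np.cos(B)*Z+np.sin(B)*Y,X); H=np.array([.4405,-.259,0])
g=H-.035*Y-.010*Y+Z*.036
st=rows(st,np.array([.43,-.02,.22]),R2,20)
st=rows(st,g+.08*Z+.008*Y,R2,10)
```

```text
16.4 [ 0.556  0.77   1.49  -0.727  1.683  0.931] [0.4695 0.3175 0.1617] [ 0.3254  0.6543  0.5681 -0.3785] [1.6 1.  5.4] 0.594
[0.44997939 0.18482619 0.08398253]
10 x [-0.173, -0.001, -0.1, 0.0, 0.0, 0.0] end pinch [0.4499 0.1847 0.1839] zmin tip 0.085 ik 0.0000 [ 0.56  0.61  1.5  -0.74  1.79  0.83]
20 x [-0.472, -0.025, 0.039, -0.025, 0.559, -0.087] end pinch [ 0.4294 -0.0203  0.2202] zmin tip 0.183 ik 0.0000 [-0.62  0.03  1.92  0.39  1.55 -0.78]
10 x [-0.582, -0.018, -0.095, 0.0, 0.0, -0.001] end pinch [ 0.4439 -0.2959  0.1159] zmin tip 0.100 ik 0.0000 [-0.96  0.51  1.55  0.25  1.54 -1.11]
```

Call:
{"fn": "drive_tool", "kwargs": {
  "commands": [
    [[-0.08, 0, -0.046, 0, 0, 0, 255], [-0.173, 0, -0.1, 0, 0, 0, 255], [-0.2, 0, -0.115, 0, 0, 0, 255], [-0.2, 0, -0.115, 0, 0, 0, 255], [-0.2, 0, -0.115, 0, 0, 0, 255], [-0.2, 0, -0.115, 0, 0, 0, 255], [-0.2, 0, -0.115, 0, 0, 0, 255], [-0.2, 0, -0.115, 0, 0, 0, 255], [-0.173, 0, -0.1, 0, 0, 0, 255], [-0.1, 0, -0.06, 0, 0, 0, 255]]
  ]
}}

```text
time_s: 17.4
eef_pos: [0.4699, 0.3172, 0.2623]
eef_rot: [0.325, 0.655, 0.568, -0.378]
wrist_force: [-0.6, -0.3, -3.1]
opening: 0.597
```

Call:
{"fn": "drive_tool", "kwargs": {
  "commands": [
    [[-0.472, -0.025, 0.039, -0.025, 0.559, -0.087, 255], [-0.472, -0.025, 0.039, -0.025, 0.559, -0.087, 255], [-0.472, -0.025, 0.039, -0.025, 0.559, -0.087, 255], [-0.472, -0.025, 0.039, -0.025, 0.559, -0.087, 255], [-0.472, -0.025, 0.039, -0.025, 0.559, -0.087, 255], [-0.472, -0.025, 0.039, -0.025, 0.559, -0.087, 255], [-0.472, -0.025, 0.039, -0.025, 0.559, -0.087, 255], [-0.472, -0.025, 0.039, -0.025, 0.559, -0.087, 255], [-0.472, -0.025, 0.039, -0.025, 0.559, -0.087, 255], [-0.472, -0.025, 0.039, -0.025, 0.559, -0.087, 255]]
  ]
}}

```text
time_s: 18.4
eef_pos: [0.4435, 0.1289, 0.3943]
eef_rot: [0.072, 0.708, 0.694, -0.11]
wrist_force: [-0.4, -0.7, -2.9]
opening: 0.598
```

Call:
{"fn": "drive_tool", "kwargs": {
  "commands": [
    [[-0.472, -0.025, 0.039, -0.025, 0.559, -0.087, 255], [-0.472, -0.025, 0.039, -0.025, 0.559, -0.087, 255], [-0.472, -0.025, 0.039, -0.025, 0.559, -0.087, 255], [-0.472, -0.025, 0.039, -0.025, 0.559, -0.087, 255], [-0.472, -0.025, 0.039, -0.025, 0.559, -0.087, 255], [-0.472, -0.025, 0.039, -0.025, 0.559, -0.087, 255], [-0.472, -0.025, 0.039, -0.025, 0.559, -0.087, 255], [-0.472, -0.025, 0.039, -0.025, 0.559, -0.087, 255], [-0.472, -0.025, 0.039, -0.025, 0.559, -0.087, 255], [-0.472, -0.025, 0.039, -0.025, 0.559, -0.087, 255]]
  ]
}}

```text
time_s: 19.4
eef_pos: [0.4358, -0.0989, 0.3538]
eef_rot: [-0.191, 0.653, 0.711, 0.176]
wrist_force: [-0.5, 0.5, -3.0]
opening: 0.592
```

Run:
```python
from mv import *
o=log(); x,R=cur(); print(x+R[:,2]*.155)
X,Y=yw(4.9); B=np.radians(30); R2=toolR(-np.cos(B)*Z+np.sin(B)*Y,X); H=np.array([.4405,-.259,0])
g=H-.035*Y-.009*Y+Z*.038
st=rows(cur(),g+.07*Z+.008*Y,R2,12)
```

```text
19.4 [-0.621  0.032  1.922  0.392  1.549 -0.787] [ 0.4358 -0.0989  0.3538] [-0.1914  0.6533  0.7111  0.1757] [-0.5  0.5 -3. ] 0.592
[ 0.4291739  -0.02142662  0.21975828]
12 x [-0.488, -0.015, -0.067, 0.0, -0.001, -0.0] end pinch [ 0.4434 -0.295   0.1077] zmin tip 0.092 ik 0.0000 [-0.96  0.52  1.56  0.25  1.53 -1.12]
```

Call:
{"fn": "drive_tool", "kwargs": {
  "commands": [
    [[-0.3, -0.01, -0.042, 0, 0, 0, 255], [-0.488, -0.015, -0.067, 0, 0, 0, 255], [-0.488, -0.015, -0.067, 0, 0, 0, 255], [-0.488, -0.015, -0.067, 0, 0, 0, 255], [-0.488, -0.015, -0.067, 0, 0, 0, 255], [-0.488, -0.015, -0.067, 0, 0, 0, 255], [-0.488, -0.015, -0.067, 0, 0, 0, 255], [-0.488, -0.015, -0.067, 0, 0, 0, 255], [-0.488, -0.015, -0.067, 0, 0, 0, 255], [-0.488, -0.015, -0.067, 0, 0, 0, 255]]
  ]
}}

```text
time_s: 20.4
eef_pos: [0.4475, -0.3178, 0.2643]
eef_rot: [-0.19, 0.654, 0.711, 0.173]
wrist_force: [-0.1, -0.6, -1.8]
opening: 0.595
```

Call:
{"fn": "drive_tool", "kwargs": {
  "commands": [
    [[-0.488, -0.015, -0.067, 0, 0, 0, 255], [-0.488, -0.015, -0.067, 0, 0, 0, 255], [-0.188, -0.005, -0.025, 0, 0, 0, 255], [0, 0, 0, 0, 0, 0, 255], [0, 0, 0, 0, 0, 0, 255]]
  ]
}}

```text
time_s: 20.9
eef_pos: [0.4503, -0.3705, 0.2425]
eef_rot: [-0.191, 0.654, 0.711, 0.175]
wrist_force: [0.4, 0.2, -2.7]
opening: 0.599
```

Run:
```python
from mv import *
o=log(); x,R=cur(); print(x+R[:,2]*.155)
c=snap('side','s5'); a=snap('top','t5')
L=cv2.resize(c['pixels'][100:190,340:430,::-1],None,fx=4.3,fy=4.3,interpolation=cv2.INTER_CUBIC)
T=cv2.resize(a['pixels'][170:260,375:475,::-1],None,fx=4.1,fy=4.3,interpolation=cv2.INTER_CUBIC)
cv2.imwrite('pics/v7.png',np.hstack([L,T])); print(L.shape,T.shape)
```

```text
20.9 [-0.957  0.52   1.56   0.255  1.526 -1.113] [ 0.4503 -0.3705  0.2425] [-0.1911  0.6536  0.7112  0.1746] [ 0.4  0.2 -2.7] 0.599
[ 0.44353215 -0.2933069   0.10823591]
(387, 387, 3) (387, 410, 3)
```

View pics/v7.png

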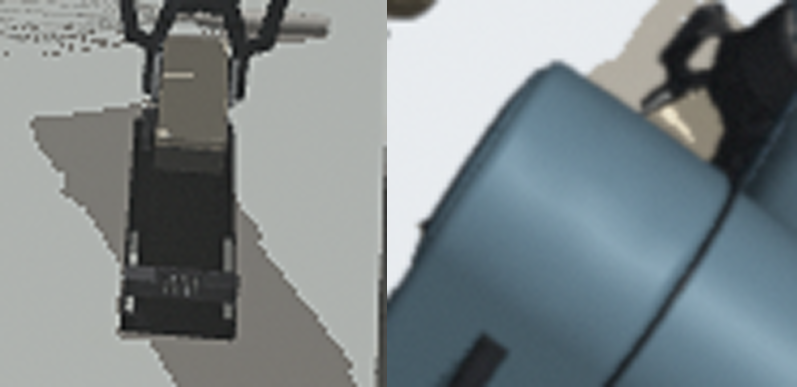

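Run:
```python
from mv import *
c=dict(np.load('pics/s5.npz'));P=cloud(c)
m,n,k=face(c,380,112,390,130); n=n*np.sign(n[2]); print('top plane',m.round(4),n.round(3),k)
X,Y=yw(4.9); H=np.array([.4405,-.259,0])
print('tilt along Y deg',np.degrees(n@Y),'along X',np.degrees(n@X))
# stone top pixels
s=P[104:142,368:402].reshape(-1,3); s=s[abs((s-m)@n)<.005]; 
r=cv2.minAreaRect((s[:,:2]*1000).astype(np.float32)); print(len(s),r)
print('lat',np.percentile((s-H)@X,[1,50,99]),'long',np.percentile((s-H)@Y,[1,99]))
# image edges of the stone top by brightness, row-wise, projected to plane z=m
g=c['pixels'].astype(int).sum(2)
for v in (112,116,120,124,128): print(v,g[v,370:402].tolist())
# holder edges at rows
for v in (150,156,162): print('h',v,g[v,362:402].tolist())
```

```text
top plane [ 0.4428 -0.2773  0.1121] [ 0.006 -0.004  1.   ] 156
tilt along Y deg -0.262955970374436 along X 0.32139489310876673
416 ((442.4501953125, -280.35601806640625), (75.161376953125, 153.64175415039062), 14.169466972351074)
lat [-0.03260305  0.00025304  0.03799004] long [-0.09621678  0.05347444]
112 [526, 530, 544, 463, 112, 124, 255, 314, 310, 285, 290, 290, 290, 287, 285, 288, 288, 290, 288, 290, 287, 283, 277, 527, 101, 130, 133, 129, 106, 349, 333, 563]
116 [527, 529, 547, 340, 114, 177, 393, 189, 291, 279, 280, 281, 278, 280, 281, 287, 288, 288, 288, 288, 289, 289, 309, 134, 332, 160, 107, 337, 545, 530, 524, 526]
120 [526, 530, 549, 203, 113, 272, 256, 235, 291, 290, 290, 292, 292, 287, 293, 290, 288, 291, 285, 290, 288, 287, 301, 193, 327, 114, 96, 562, 536, 524, 525, 524]
124 [338, 342, 346, 573, 367, 380, 290, 311, 292, 286, 287, 291, 289, 289, 291, 289, 289, 288, 293, 288, 288, 284, 349, 214, 398, 548, 536, 527, 526, 524, 527, 526]
128 [371, 146, 107, 152, 162, 134, 182, 299, 292, 288, 291, 287, 285, 289, 291, 292, 292, 290, 289, 290, 293, 289, 266, 333, 549, 532, 528, 527, 526, 526, 526, 523]
h 150 [355, 359, 358, 359, 359, 361, 369, 291, 105, 121, 126, 127, 119, 124, 120, 121, 122, 124, 126, 118, 120, 126, 118, 125, 122, 125, 122, 126, 123, 122, 111, 107, 211, 370, 355, 340, 544, 533, 529, 526]
h 156 [530, 535, 548, 345, 359, 363, 373, 128, 225, 325, 123, 120, 119, 120, 119, 122, 123, 123, 123, 116, 121, 122, 124, 123, 122, 118, 128, 118, 121, 103, 313, 325, 127, 373, 360, 361, 357, 350, 556, 538]
h 162 [529, 527, 528, 529, 531, 546, 359, 216, 217, 220, 229, 233, 234, 236, 161, 182, 167, 164, 184, 144, 144, 151, 149, 141, 131, 113, 117, 114, 108, 108, 312, 313, 208, 372, 360, 362, 358, 359, 358, 357]
```

Run:
```python
from mv import *
c=dict(np.load('pics/s5.npz')); X,Y=yw(4.9); H=np.array([.4405,-.259,0])
f=lambda u,v,z:((world(c,u,v,z)-H)@X*1e3).round(1)
print('stone',[(f(376.0,v,.113),f(392.8,v,.113)) for v in (112,120,128)])
print('holder150',f(369.2,150,.014),f(394.1,150,.014),'156',f(368.5,156,.014),f(394.5,156,.014))
x,R=cur();print('pinch lat',(x+R[:,2]*.155-H)@X,(x+R[:,2]*.155-H)@Y)
# subpixel holder axis/edges from top view t3 (unobstructed): edges over columns along the long sides
a=dict(np.load('pics/t3.npz')); g=a['pixels'].astype(float).sum(2)
far=[];near=[]
for u in range(400,455,3):
    col=g[180:250,u]; d=np.nonzero(col<400)[0]; i,j=d[0],d[-1]
    sub=lambda k,s:(180+k)-s*((400-col[k])/(col[k-s]-col[k]+1e-9)) if 0 else None
    ft=180+i-(400-col[i])/(col[i-1]-col[i]); nt=180+j+(400-col[j])/(col[j+1]-col[j])
    far.append(world(a,u,ft,.014)[:2]); near.append(world(a,u,nt,0.0)[:2])
far,near=map(np.array,(far,near))
for n,e in(('far',far),('near',near)):
    vx,vy,x0,y0=cv2.fitLine((e*1000).astype(np.float32),cv2.DIST_HUBER,0,.01,.01).ravel(); ang=np.degrees(np.arctan2(-vx,vy)) ; ang=(ang+90)%180-90
    print(n,'yaw',ang,'lat',((np.array([x0,y0,0])/1e3-H)@X*1e3).round(2))
```

```text
stone [(np.float64(30.5), np.float64(-26.0)), (np.float64(28.7), np.float64(-26.1)), (np.float64(27.1), np.float64(-26.2))]
holder150 41.8 -42.1 156 42.5 -43.4
pinch lat 0.000239861786698959 -0.03427212827817728
far yaw 7.8295746 lat 37.04
near yaw 4.8550873 lat -40.88
```

Call:
{"fn": "drive_tool", "kwargs": {
  "commands": [
    [[-0.06, 0, 0.104, 0, 0, 0, 255], [-0.06, 0, 0.104, 0, 0, 0, 255], [-0.06, 0, 0.104, 0, 0, 0, 255], [-0.06, 0, 0.104, 0, 0, 0, 255], [-0.06, 0, 0.104, 0, 0, 0, 255], [-0.06, 0, 0.104, 0, 0, 0, 255], [-0.06, 0, 0.104, 0, 0, 0, 255], [-0.06, 0, 0.104, 0, 0, 0, 255], [0, 0, 0, 0, 0, 0, 255], [0, 0, 0, 0, 0, 0, 255]]
  ]
}}

```text
time_s: 22.0
eef_pos: [0.4501, -0.3713, 0.1941]
eef_rot: [-0.191, 0.654, 0.711, 0.175]
wrist_force: [-0.1, -0.4, -2.4]
opening: 0.6
```

Run:
```python
from mv import *
o=log(); x,R=cur(); X,Y=yw(4.9); H=np.array([.4405,-.259,0]); p=x+R[:,2]*.155; print(p,(p-H)@X,(p-H)@Y)
c=snap('side','s6'); g=c['pixels'].astype(int).sum(2)
f=lambda u,v,z:((world(c,u,v,z)-H)@X*1e3).round(1)
for v in range(120,160,3): print(v,g[v,366:398].tolist())
m,n,k=face(c,379,125,389,140); print(m.round(4),n.round(3))
a=snap('top','t6')
L=cv2.resize(c['pixels'][110:180,350:420,::-1],None,fx=8,fy=8,interpolation=cv2.INTER_CUBIC); cv2.imwrite('pics/v8.png',L)
```

```text
22.0 [-0.958  0.593  1.566  0.256  1.45  -1.133] [ 0.4501 -0.3713  0.1941] [-0.1909  0.6538  0.711   0.1749] [-0.1 -0.4 -2.4] 0.6
[ 0.4434806  -0.29404746  0.0599363 ] -2.3935879054763118e-05 -0.035173968038066626
120 [541, 337, 114, 133, 137, 126, 113, 236, 133, 129, 131, 230, 510, 490, 481, 546, 544, 542, 540, 538, 540, 539, 539, 539, 554, 348, 123, 133, 123, 342, 559, 558]
123 [537, 544, 551, 563, 576, 357, 121, 137, 143, 127, 204, 297, 291, 289, 290, 287, 289, 291, 287, 285, 289, 285, 287, 277, 464, 516, 97, 129, 132, 135, 130, 129]
126 [359, 361, 358, 358, 362, 371, 245, 124, 164, 326, 195, 297, 292, 287, 289, 289, 290, 289, 289, 287, 286, 286, 288, 289, 288, 306, 150, 224, 119, 112, 469, 551]
129 [359, 359, 359, 361, 375, 141, 123, 145, 272, 315, 389, 289, 289, 286, 289, 289, 292, 289, 289, 290, 289, 290, 290, 290, 297, 126, 265, 273, 104, 208, 552, 527]
132 [358, 360, 357, 363, 377, 95, 137, 134, 290, 262, 307, 290, 288, 289, 290, 286, 290, 288, 289, 291, 290, 288, 290, 290, 296, 179, 325, 163, 104, 460, 539, 525]
135 [359, 358, 361, 366, 288, 106, 116, 141, 265, 158, 298, 291
[... 765 characters left out ...]
5, 360, 366, 298, 102, 118, 127, 122, 149, 159, 162, 161, 156, 159, 162, 157, 159, 163, 163, 156, 158, 159, 159, 161, 120, 116, 112, 105, 211, 372, 357, 354]
153 [346, 356, 370, 207, 100, 153, 122, 115, 123, 128, 131, 125, 121, 123, 120, 125, 122, 121, 121, 114, 118, 120, 121, 116, 119, 121, 107, 109, 216, 372, 362, 357]
156 [543, 345, 365, 130, 316, 313, 111, 121, 121, 120, 121, 119, 130, 123, 120, 122, 120, 121, 122, 123, 122, 119, 124, 117, 109, 101, 312, 326, 126, 372, 360, 356]
159 [527, 537, 558, 127, 452, 493, 92, 121, 126, 133, 123, 125, 128, 126, 124, 118, 128, 122, 113, 120, 118, 118, 115, 125, 113, 104, 303, 317, 203, 369, 360, 357]
[ 0.4425 -0.2851  0.064 ] [-0.015  0.003 -1.   ]
```

View pics/v8.png

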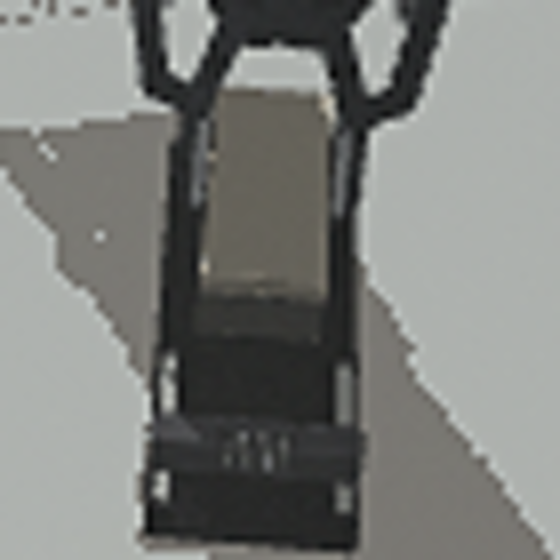

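Run:
```python
from mv import *
c=dict(np.load('pics/s6.npz')); X,Y=yw(4.9); H=np.array([.4405,-.259,0])
f=lambda u,v,z:((world(c,u,v,z)-H)@X*1e3).round(1)
g=lambda u,v,z:((world(c,u,v,z)-H)@Y*1e3).round(1)
for v in(129,135,138,141,143): print(v,'stone',f({129:376.3,135:375.6,138:375.2,141:374.6,143:374.5}[v],v,.066),f(390.5,v,.066),g(382,v,.066))
for v,l,r in((141,370.0,393.9),(144,369.65,394.1),(147,369.5,394.1),(150,369.25,394.1),(153,368.9,394.1)): print(v,'holder',f(l,v,.014),f(r,v,.014),g(382,v,.014))
```

```text
129 stone 24.2 -23.8 -39.8
135 stone 25.3 -24.0 -2.3
138 stone 26.0 -24.1 15.9
141 stone 27.3 -24.3 33.8
143 stone 27.2 -24.3 45.5
141 holder 41.5 -41.4 -45.6
144 holder 41.9 -42.1 -26.9
147 holder 41.6 -42.1 -8.5
150 holder 41.6 -42.1 9.5
153 holder 42.0 -42.1 27.1
```

Call:
{"fn": "drive_tool", "kwargs": {
  "commands": [
    [[-0.02, -0.008, 0.035, 0, 0, 0, 255], [-0.02, 0, 0.035, 0, 0, 0, 255], [-0.02, 0, 0.035, 0, 0, 0, 255], [-0.02, 0, 0.035, 0, 0, 0, 255], [0, 0, 0, 0, 0, 0, 255]]
  ]
}}

```text
time_s: 22.6
eef_pos: [0.4496, -0.3712, 0.1858]
eef_rot: [-0.191, 0.654, 0.711, 0.175]
wrist_force: [0.5, 0.4, -2.6]
opening: 0.598
```

Call:
{"fn": "drive_tool", "kwargs": {
  "commands": [
    [[-0.02, 0, 0.035, 0, 0, 0, 255], [-0.02, 0, 0.035, 0, 0, 0, 255], [-0.02, 0, 0.035, 0, 0, 0, 255], [-0.02, 0, 0.035, 0, 0, 0, 255], [-0.02, 0, 0.035, 0, 0, 0, 255], [0, 0, 0, 0, 0, 0, 255]]
  ]
}}

```text
time_s: 23.2
eef_pos: [0.4496, -0.3711, 0.1758]
eef_rot: [-0.191, 0.654, 0.711, 0.175]
wrist_force: [-0.4, -0.8, -2.8]
opening: 0.595
```

Call:
{"fn": "drive_tool", "kwargs": {
  "commands": [
    [[-0.01, 0, 0.017, 0, 0, 0, 255], [-0.01, 0, 0.017, 0, 0, 0, 255], [0, 0, 0, 0, 0, 0, 255], [0, 0, 0, 0, 0, 0, 255]]
  ]
}}

```text
time_s: 23.6
eef_pos: [0.4497, -0.3713, 0.1742]
eef_rot: [-0.191, 0.654, 0.711, 0.175]
wrist_force: [0.4, 0.7, -2.4]
opening: 0.598
```

Call:
{"fn": "drive_tool", "kwargs": {
  "commands": [
    [[-0.03, 0, -0.0173, 0, 0, 0, 255], [-0.03, 0, -0.0173, 0, 0, 0, 255], [-0.03, 0, -0.0173, 0, 0, 0, 255], [-0.03, 0, -0.0173, 0, 0, 0, 255], [0, 0, 0, 0, 0, 0, 255]]
  ]
}}

```text
time_s: 24.1
eef_pos: [0.4503, -0.3783, 0.1741]
eef_rot: [-0.191, 0.654, 0.711, 0.175]
wrist_force: [0.8, 1.2, -2.0]
opening: 0.595
```

Call:
{"fn": "drive_tool", "kwargs": {
  "commands": [
    [[-0.0173, 0, -0.01, 0, 0, 0, 255], [0, 0, 0, 0, 0, 0, 255], [0, 0, 0, 0, 0, 0, 255]]
  ]
}}

```text
time_s: 24.4
eef_pos: [0.4503, -0.3786, 0.174]
eef_rot: [-0.192, 0.653, 0.711, 0.175]
wrist_force: [-0.7, 3.7, -0.4]
opening: 0.598
```

Call:
{"fn": "drive_tool", "kwargs": {
  "commands": [
    [[-0.0173, 0, -0.01, 0, 0, 0, 255], [0, 0, 0, 0, 0, 0, 255], [0, 0, 0, 0, 0, 0, 255]]
  ]
}}

```text
time_s: 24.7
eef_pos: [0.4504, -0.3789, 0.1739]
eef_rot: [-0.192, 0.653, 0.711, 0.176]
wrist_force: [-1.5, 7.4, 1.3]
opening: 0.596
```

Call:
{"fn": "drive_tool", "kwargs": {
  "commands": [
    [[0.0173, 0, 0.01, 0, 0, 0, 255], [-0.01, 0, 0.0173, 0, 0, 0, 255], [0, 0, 0, 0, 0, 0, 255], [0, 0, 0, 0, 0, 0, 255]]
  ]
}}

```text
time_s: 25.1
eef_pos: [0.4503, -0.3786, 0.1731]
eef_rot: [-0.191, 0.653, 0.711, 0.175]
wrist_force: [0.1, 6.2, -0.7]
opening: 0.597
```

Call:
{"fn": "drive_tool", "kwargs": {
  "commands": [
    [[-0.01, 0, 0.0173, 0, 0, 0, 255], [0, 0, 0, 0, 0, 0, 255], [0, 0, 0, 0, 0, 0, 255]]
  ]
}}

```text
time_s: 25.4
eef_pos: [0.4504, -0.3787, 0.173]
eef_rot: [-0.192, 0.653, 0.711, 0.175]
wrist_force: [-1.9, 6.3, 7.4]
opening: 0.596
```

Call:
{"fn": "drive_tool", "kwargs": {
  "commands": [
    [[0, 0, 0, 0, 0, 0, 95], [0, 0, 0, 0, 0, 0, 88], [0, 0, 0, 0, 0, 0, 80], [0, 0, 0, 0, 0, 0, 60], [0, 0, 0, 0, 0, 0, 40], [0, 0, 0, 0, 0, 0, 20], [0, 0, 0, 0, 0, 0, 20], [0, 0, 0, 0, 0, 0, 20]]
  ]
}}

```text
time_s: 26.2
eef_pos: [0.4503, -0.3792, 0.1721]
eef_rot: [-0.191, 0.654, 0.711, 0.175]
wrist_force: [0.9, 0.2, -0.4]
opening: 0.924
```

Call:
{"fn": "drive_tool", "kwargs": {
  "commands": [
    [[0, 0, -0.2, 0, 0, 0, 20], [0, 0, -0.4, 0, 0, 0, 20], [0, 0, -0.5, 0, 0, 0, 20], [0, 0, -0.6, 0, 0, 0, 20], [0, 0, -0.6, 0, 0, 0, 20], [0, 0, -0.5, 0, 0, 0, 20], [0, 0, -0.3, 0, 0, 0, 20], [0, 0, 0, 0, 0, 0, 20]]
  ]
}}

```text
time_s: 27.0
eef_pos: [0.4572, -0.4578, 0.309]
eef_rot: [-0.189, 0.654, 0.711, 0.174]
wrist_force: [0.8, -0.2, 0.5]
opening: 0.921
```

Run:
```python
from mv import *
o=log(); x,R=cur(); X,Y=yw(4.9); H=np.array([.4405,-.259,0]); p=x+R[:,2]*.155; print(p)
c=snap('side','s7')
f=lambda u,v,z:[((world(c,u,v,z)-H)@e*1e3).round(1) for e in(X,Y)]
P=cloud(c)[120:185,362:402].reshape(-1,3); L=(P-H)
s=P[(P[:,2]>.038)&(P[:,2]<.05)&(abs(L@X)<.03)&(abs(L@Y+.03)<.12)]; print('stone top',len(s),s[:,2].mean(),np.percentile((s-H)@X,[2,98]),np.percentile((s-H)@Y,[1,99]))
n=np.linalg.svd(s-s.mean(0))[2][2]; print(n.round(3))
j=P[(P[:,2]>.022)&(P[:,2]<.042)&((P-H)@Y>.055)]; print('jaw',len(j),np.percentile((j-H)@Y,[2,50,98]),np.percentile((j-H)@X,[2,98]))
# plan jaw push: fingers shut, tool down, behind the jaw
Rp=toolR(-Z,X); 
st=rows((x,R),H+.19*Y+.20*Z,Rp,12)
st=rows(st,H+.19*Y+(.022+.018)*Z,Rp,6)
q,e=ik(H+.08*Y+.04*Z,Rp); print(q,e)
```

```text
27.0 [-1.021  0.566  1.336  0.228  1.708 -1.127] [ 0.4572 -0.4578  0.309 ] [-0.1885  0.6542  0.7114  0.1743] [ 0.8 -0.2  0.5] 0.921
[ 0.45095825 -0.38114886  0.17444113]
stone top 384 0.04297121150045754 [-0.02501538  0.02486075] [-0.10628869  0.04455221]
[-0.01 -0.   -1.  ]
jaw 148 [0.10069521 0.11587724 0.12246606] [-0.03998981  0.03907421]
12 x [0.652, -0.0, 0.108, 0.001, -0.31, -0.001] end pinch [ 0.4244 -0.0698  0.1998] zmin tip 0.167 ik 0.0000 [-0.44 -0.1   2.01  0.    1.24 -0.53]
6 x [0.0, -0.0, 0.533, 0.0, 0.0, -0.0] end pinch [ 0.4244 -0.0698  0.0399] zmin tip 0.022 ik 0.0000 [-0.44  0.19  2.1   0.    0.85 -0.53]
[-6.45777119e-01  2.64688132e-01  2.00314491e+00  1.06070827e-15
  8.73759616e-01 -7.31298252e-01] 3.405558667408839e-15
```

Call:
{"fn": "drive_tool", "kwargs": {
  "commands": [
    [[0.652, 0, 0.108, 0, -0.31, 0, 255], [0.652, 0, 0.108, 0, -0.31, 0, 255], [0.652, 0, 0.108, 0, -0.31, 0, 255], [0.652, 0, 0.108, 0, -0.31, 0, 255], [0.652, 0, 0.108, 0, -0.31, 0, 255], [0.652, 0, 0.108, 0, -0.31, 0, 255], [0.652, 0, 0.108, 0, -0.31, 0, 255], [0.652, 0, 0.108, 0, -0.31, 0, 255], [0.652, 0, 0.108, 0, -0.31, 0, 255], [0.652, 0, 0.108, 0, -0.31, 0, 255]]
  ]
}}

```text
time_s: 28.05
eef_pos: [0.4288, -0.132, 0.3587]
eef_rot: [-0.034, 0.676, 0.736, 0.03]
wrist_force: [0.1, -0.2, 1.0]
opening: 0.0
```

Call:
{"fn": "drive_tool", "kwargs": {
  "commands": [
    [[0.652, 0, 0.108, 0, -0.31, 0, 255], [0.652, 0, 0.108, 0, -0.31, 0, 255], [0, 0, 0, 0, 0, 0, 255], [0, 0, 0.5, 0, 0, 0, 255], [0, 0, 0.5, 0, 0, 0, 255], [0, 0, 0.4, 0, 0, 0, 255], [0, 0, 0, 0, 0, 0, 255], [0, 0, 0, 0, 0, 0, 255]]
  ]
}}

```text
time_s: 28.85
eef_pos: [0.4239, -0.0684, 0.2834]
eef_rot: [-0.003, 0.677, 0.736, 0.001]
wrist_force: [-0.0, 0.1, 0.3]
opening: 0.005
```

Run:
```python
from mv import *
o=log(); x,R=cur(); X,Y=yw(4.9); H=np.array([.4405,-.259,0]); Rp=toolR(-Z,X); p=x+R[:,2]*.155; print(p,(p-H)@X,(p-H)@Y)
st=rows((x,R),H+.19*Y+(.020+.018)*Z,Rp,6)
c=snap('top','t8'); s=snap('side','s8')
T=cv2.resize(c['pixels'][170:250,360:480,::-1],None,fx=5,fy=5,interpolation=cv2.INTER_CUBIC); cv2.imwrite('pics/v9.png',T)
P=cloud(c)[170:250,375:485].reshape(-1,3); L=P-H; q=P[(P[:,2]>.022)&(P[:,2]<.042)&(L@Y>.05)&(L@Y<.15)&(abs(L@X)<.045)]; print('jaw',len(q),np.percentile((q-H)@Y,[2,98]))
```

```text
28.85 [-0.439  0.009  2.065  0.004  1.073 -0.525] [ 0.4239 -0.0684  0.2834] [-0.0029  0.6768  0.7361  0.0008] [-0.   0.1  0.3] 0.005
[ 0.42343416 -0.06762306  0.12836868] -0.0006566424816503712 0.1921352303583043
6 x [-0.005, 0.001, 0.301, -0.003, -0.006, -0.002] end pinch [ 0.4241 -0.0696  0.0381] zmin tip 0.020 ik 0.0000 [-0.44  0.19  2.1   0.    0.85 -0.53]
jaw 98 [0.09499395 0.11539584]
```

View pics/v9.png

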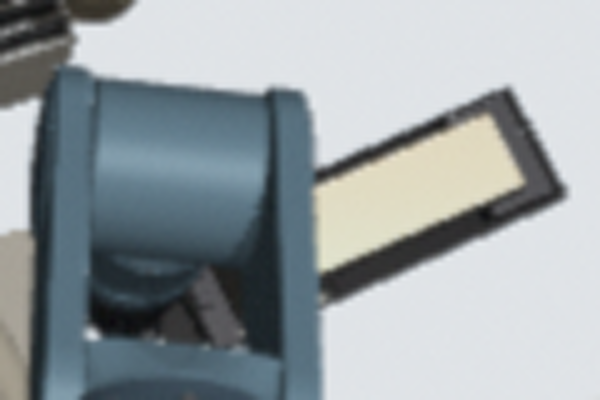

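Picture 11: the stone's cream fine face is up and its end is in the pocket, at crop (500,150). Next I'll push the jaw.

Call:
{"fn": "drive_tool", "kwargs": {
  "commands": [
    [[-0.005, 0, 0.301, 0, 0, 0, 255], [-0.005, 0, 0.301, 0, 0, 0, 255], [-0.005, 0, 0.301, 0, 0, 0, 255], [-0.005, 0, 0.301, 0, 0, 0, 255], [-0.005, 0, 0.301, 0, 0, 0, 255], [-0.005, 0, 0.301, 0, 0, 0, 255], [0, 0, 0, 0, 0, 0, 255], [0, 0, 0, 0, 0, 0, 255]]
  ]
}}

```text
time_s: 29.75
eef_pos: [0.4247, -0.0697, 0.1944]
eef_rot: [-0.001, 0.677, 0.736, 0.001]
wrist_force: [0.5, 0.0, 0.6]
opening: 0.0
```

Call:
{"fn": "drive_tool", "kwargs": {
  "commands": [
    [[-0.2, 0, 0, 0, 0, 0, 255], [-0.2, 0, 0, 0, 0, 0, 255], [-0.2, 0, 0, 0, 0, 0, 255], [-0.2, 0, 0, 0, 0, 0, 255], [-0.1, 0, 0, 0, 0, 0, 255], [-0.1, 0, 0, 0, 0, 0, 255], [-0.1, 0, 0, 0, 0, 0, 255], [-0.1, 0, 0, 0, 0, 0, 255], [-0.1, 0, 0, 0, 0, 0, 255], [0, 0, 0, 0, 0, 0, 255]]
  ]
}}

```text
time_s: 30.75
eef_pos: [0.4298, -0.1345, 0.1932]
eef_rot: [-0.002, 0.677, 0.736, 0.001]
wrist_force: [-0.1, -0.3, -0.2]
opening: -0.003
```

Run:
```python
from mv import *
o=log(); x,R=cur(); X,Y=yw(4.9); H=np.array([.4405,-.259,0]); p=x+R[:,2]*.155; print(p,'lat %.4f long %.4f'%((p-H)@X,(p-H)@Y))
```

```text
30.75 [-0.569  0.234  2.049  0.004  0.862 -0.655] [ 0.4298 -0.1345  0.1932] [-0.0018  0.6769  0.7361  0.0011] [-0.1 -0.3 -0.2] -0.003
[ 0.42956983 -0.13388572  0.03824376] lat -0.0002 long 0.1256
```

Call:
{"fn": "drive_tool", "kwargs": {
  "commands": [
    [[-0.1, 0, 0, 0, 0, 0, 255], [-0.1, 0, 0, 0, 0, 0, 255], [-0.1, 0, 0, 0, 0, 0, 255], [-0.1, 0, 0, 0, 0, 0, 255], [-0.1, 0, 0, 0, 0, 0, 255], [-0.1, 0, 0, 0, 0, 0, 255], [-0.1, 0, 0, 0, 0, 0, 255], [-0.1, 0, 0, 0, 0, 0, 255], [0, 0, 0, 0, 0, 0, 255]]
  ]
}}

```text
time_s: 31.65
eef_pos: [0.4332, -0.1749, 0.1932]
eef_rot: [-0.001, 0.677, 0.736, 0.001]
wrist_force: [0.0, 0.2, 0.9]
opening: -0.002
```

Call:
{"fn": "drive_tool", "kwargs": {
  "commands": [
    [[-0.05, 0, 0, 0, 0, 0, 255], [-0.05, 0, 0, 0, 0, 0, 255], [-0.05, 0, 0, 0, 0, 0, 255], [-0.05, 0, 0, 0, 0, 0, 255], [0, 0, 0, 0, 0, 0, 255]]
  ]
}}

```text
time_s: 32.15
eef_pos: [0.434, -0.1844, 0.1931]
eef_rot: [-0.002, 0.677, 0.736, 0.001]
wrist_force: [0.3, 0.8, 0.3]
opening: -0.003
```

Run:
```python
from mv import *
o=log(); x,R=cur(); X,Y=yw(4.9); H=np.array([.4405,-.259,0]); p=x+R[:,2]*.155; print(p,'lat %.4f long %.4f'%((p-H)@X,(p-H)@Y))
s=snap('side','s9'); c=snap('top','t9')
for n,k,b in(('side',s,(120,190,355,405)),('top',c,(170,250,375,485))):
    P=cloud(k)[b[0]:b[1],b[2]:b[3]].reshape(-1,3); L=P-H; q=P[(P[:,2]>.022)&(P[:,2]<.038)&(L@Y>.03)&(L@Y<.15)&(abs(L@X)<.045)&(abs(L@X)>.028)]; print(n,'jaw',len(q),np.percentile((q-H)@Y,[2,50,98]) if len(q) else '')
L=cv2.resize(s['pixels'][110:185,345:420,::-1],None,fx=7,fy=7,interpolation=cv2.INTER_CUBIC); cv2.imwrite('pics/v10.png',L)
```

```text
32.15 [-0.655  0.273  1.997  0.003  0.874 -0.741] [ 0.434  -0.1844  0.1931] [-0.0015  0.6768  0.7362  0.001 ] [0.3 0.8 0.3] -0.003
[ 0.43386218 -0.18382572  0.03814622] lat -0.0002 long 0.0755
side jaw 43 [0.05030928 0.06192219 0.06918993]
top jaw 2 [0.11611593 0.12690675 0.13769757]
```

The jaw is moving with the fingers and has about 5 mm left to go. I'll finish gently.

Call:
{"fn": "drive_tool", "kwargs": {
  "commands": [
    [[-0.03, 0, 0, 0, 0, 0, 255], [-0.03, 0, 0, 0, 0, 0, 255], [0, 0, 0, 0, 0, 0, 255]]
  ]
}}

```text
time_s: 32.55
eef_pos: [0.4342, -0.1871, 0.1931]
eef_rot: [-0.002, 0.677, 0.736, 0.001]
wrist_force: [0.7, 1.0, 1.8]
opening: -0.004
```

Call:
{"fn": "drive_tool", "kwargs": {
  "commands": [
    [[-0.03, 0, 0, 0, 0, 0, 255], [0, 0, 0, 0, 0, 0, 255]]
  ]
}}

```text
time_s: 32.75
eef_pos: [0.4343, -0.1878, 0.193]
eef_rot: [-0.003, 0.677, 0.736, 0.002]
wrist_force: [0.9, 6.7, 3.3]
opening: -0.001
```

Call:
{"fn": "drive_tool", "kwargs": {
  "commands": [
    [[-0.03, 0, 0, 0, 0, 0, 255], [0, 0, 0, 0, 0, 0, 255]]
  ]
}}

```text
time_s: 32.95
eef_pos: [0.4344, -0.1883, 0.193]
eef_rot: [-0.004, 0.677, 0.736, 0.002]
wrist_force: [2.0, 12.0, 8.9]
opening: 0.005
```

Call:
{"fn": "drive_tool", "kwargs": {
  "commands": [
    [[-0.03, 0, 0, 0, 0, 0, 255], [0, 0, 0, 0, 0, 0, 255], [0, 0, 0, 0, 0, 0, 255]]
  ]
}}

```text
time_s: 33.25
eef_pos: [0.4344, -0.1888, 0.193]
eef_rot: [-0.004, 0.677, 0.736, 0.003]
wrist_force: [2.1, 19.1, 12.6]
opening: 0.001
```

Call:
{"fn": "drive_tool", "kwargs": {
  "commands": [
    [[0.1, 0, 0, 0, 0, 0, 255], [0.3, 0, 0, 0, 0, 0, 255], [0.5, 0, 0, 0, 0, 0, 255], [0.5, 0, -0.2, 0, 0, 0, 255], [0.3, 0, -0.8, 0, 0, 0, 255], [0, 0, -0.8, 0, 0, 0, 255], [0, 0, -0.8, 0, 0, 0, 255], [0, 0, -0.8, 0, 0, 0, 255], [0, 0, 0, 0, 0, 0, 255]]
  ]
}}

```text
time_s: 34.15
eef_pos: [0.4291, -0.1079, 0.3691]
eef_rot: [0.004, 0.677, 0.736, 0.002]
wrist_force: [0.9, 0.2, 1.1]
opening: -0.004
```

Call:
{"fn": "drive_tool", "kwargs": {
  "commands": [
    [[0.7, 0.5, -0.3, 0, 0, 0, 255], [0.8, 0.5, 0, 0, 0, 0, 255], [0.8, 0.5, 0, 0, 0, 0, 255], [0.8, 0.5, 0, 0, 0, 0, 255], [0.8, 0.5, 0, 0, 0, 0, 255], [0.8, 0, 0, 0, 0, 0, 255], [0.8, 0, 0, 0, 0, 0, 255], [0, 0, 0, 0, 0, 0, 255], [0, 0, 0, 0, 0, 0, 255]]
  ]
}}

```text
time_s: 35.05
eef_pos: [0.5284, 0.178, 0.3782]
eef_rot: [-0.002, 0.676, 0.737, 0.0]
wrist_force: [-0.9, -0.1, 0.5]
opening: 0.002
```

Run:
```python
from mv import *
o=log(); X,Y=yw(4.9); H=np.array([.4405,-.259,0])
s=snap('side','s10'); c=snap('top','t10')
for n,k,b in(('side',s,(110,190,355,410)),('top',c,(165,255,370,490))):
    P=cloud(k)[b[0]:b[1],b[2]:b[3]].reshape(-1,3); L=P-H
    st=P[(P[:,2]>.0405)&(P[:,2]<.05)&(abs(L@X)<.032)&(abs(L@Y+.035)<.09)]; q=P[(P[:,2]>.022)&(P[:,2]<.036)&(L@Y>.03)&(L@Y<.15)&(abs(L@X)<.045)]
    print(n,'stone z',st[:,2].mean() if len(st) else 0,cv2.minAreaRect((st[:,:2]*1e3).astype(np.float32)) if len(st) else '','long',np.percentile((st-H)@Y,[1,99]) if len(st) else '','jaw',len(q),np.percentile((q-H)@Y,[3,97]) if len(q) else '')
    if len(st): print(np.linalg.svd(st-st.mean(0))[2][2].round(3))
L=cv2.resize(s['pixels'][105:180,345:410,::-1],None,fx=6,fy=6,interpolation=cv2.INTER_CUBIC)
T=cv2.resize(c['pixels'][180:255,385:465,::-1],None,fx=5,fy=6,interpolation=cv2.INTER_CUBIC)
cv2.imwrite('pics/v11.png',np.hstack([L,T]))
```

```text
35.05 [0.111 0.168 1.678 0.004 1.299 0.024] [0.5284 0.178  0.3782] [-2.000e-03  6.759e-01  7.370e-01  3.000e-04] [-0.9 -0.1  0.5] 0.002
side stone z 0.04323948954767193 ((443.4878845214844, -288.16082763671875), (50.84746170043945, 154.88711547851562), 5.401945114135742) long [-0.10297604  0.04499349] jaw 141 [0.04055716 0.06695568]
[ 0.001 -0.     1.   ]
top stone z 0.044854789246690376 ((441.860107421875, -286.6102294921875), (52.684452056884766, 165.23777770996094), 4.329528331756592) long [-0.1082438   0.04130004] jaw 168 [0.03835221 0.10498649]
[ 0.004 -0.001 -1.   ]
```

View pics/v11.png

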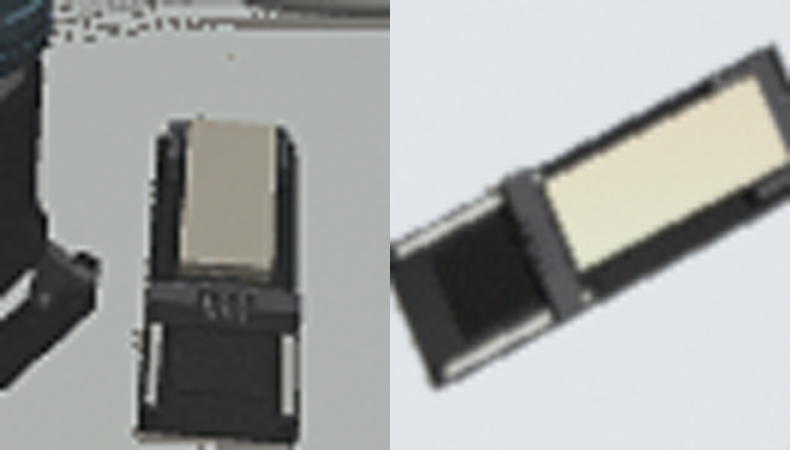

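Picture 12: the fine face is up, one end sits in the pocket (right crop 765,120), and the jaw touches the other end (555,225). The gripper is clear of everything.

```bash
python3 -c "
from bench import ctrl
print(ctrl.hand_in())"
```

```text
the job is handed in; nothing more can be done
None
```

The whetstone is turned over and lies flat in the holder, fine face up, with one end in the stop's pocket and the jaw pushed tight against the other. I handed the job in at about 35 s, with the gripper clear of everything.

- **How it was turned:** I gripped the smaller grey bar across its width, stood it on end, regripped it from the fine side and turned it the rest of the way. It went down onto the bed with about 10 N, touching the stop with 6–7 N. Then I pushed the jaw with closed fingers until the force reached 19 N with almost no further movement.
- **Last checks:** The stone's top is level at about 44 mm. Along the holder it runs from about -108 to +41 mm in the top camera (it should be -110 to +40), and the jaw's front is at about +38 to +41 mm. The last picture shows the end in the pocket and no gap at the jaw.
- **Disagreements:** The side camera puts the stone 4–5 mm further towards the jaw than the top camera. That matches the offset between the two cameras seen before I moved anything. The top camera's reading of the jaw's rear was stray and I did not use it.
- **Not measured:** I did not measure the bystanders again at the end. The moves stayed clear of them, and no unexpected contact force showed up.

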